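# Load the sample warmer

### The arm

A 6-joint arm with a two-finger parallel gripper is mounted at the origin on the work surface. World frame = base frame: x ahead of the robot, y to its left, z up, the work surface at z = 0. Lengths are in m, angles in rad, forces in N, time in s.
With the tool pointing down it reaches from about 0.35 to 0.775 m from the base axis. Payload 7.3 kg.
Tool frame: the origin (TCP) lies between the finger pads; the fingertips stand 25 mm ahead of it and the grasp point (between the pads) lies 6 mm ahead of it; y points along the fingers, z is the direction in which the jaws open and shut, and the axes are right-handed (so a half turn about y gives the same grasp; the last joint's range is limited). The gripper opens to 92 mm and grips with 3 to 60 N. Pads are 19 mm wide; open, the fingers measure 130 mm over their backs; the gripper's body (75 mm by 190 mm) begins 47 mm behind the grasp point.
Start: joints at [1.187, 0.342, 1.524, -0, 1.275, -0.146], TCP at [0.124, 0.51, 0.223] pointing down, gripper open.
Joint ranges: [-2.53, 2.53], [-0.77, 2.02], [0.04, 2.7], [-1, 4.14], [0.28, 2.66], [-3.11, 3.11]. Speed limits (rad/s): [2.57, 2.57, 3.14, 3.14, 3.14, 3.14].

### API

Orientations are given as [roll, pitch, yaw] about the fixed x, y, z axes, in that order (R = Rz(yaw) Ry(pitch) Rx(roll)).
In Python, from cell import sensors, read_camera, hand_in gives the robot as it stands. The module is installed in compiled form; this text tells all that it offers.
- The arm moves only by the tool send_rows, never from a script. Its argument "motion" is a list that holds one entry, the list of rows, each a list of 4 numbers: the shift along the tool's x, y, z in m, then the turn about the tool's y in degrees. In form: [[[tx, ty, tz, twist], ...]]. A call has 1 to 8 rows; each row is the pose to reach, as a shift and turn from the pose measured when the call began, along the tool's axes at that moment; what a row does not reach only later rows make up. A row lasts 1/10 s, in which the tool goes at most 50 mm and 8.59 degrees, less where a joint would pass 70% of its speed; a pose out of reach is approached as far as the arm can. A call with a gripper value outside its range is refused whole. "gripper" is the opening, from 0 (shut) to 1 (fully open), set as the call begins (left out, the last holds). The fingers move at their own pace and stop on an object; "grip_force" is the grip in N (left out, the last holds). Time passes only in rows, so rows that repeat a pose let the fingers close. It gives the time, the measured TCP pose, the force and the opening at its end, in the units of the state.
- sensors.observe(): the state, without advancing time (a new reading comes with each control period).
- read_camera(name): name is "scene" or "top"; returns a dict with "frame" (400x640x3 uint8, red, green, blue), "fx", "fy", "cx", "cy" (pixels), "extrinsics" (4x4, takes a point from world to camera coordinates). Camera axes: x right, y up, looking along -z (the intrinsics and any distortion apply to the point x, -y, -z); pixel columns grow to the right and rows downward; lengths in m; the calibration is good to about 2 mm. A picture is of the moment at which its call begins. There is no depth.
- hand_in(): hands the job in, once; it reports no verdict.
The state is a dict: "time": time; "qpos": joint angles; "qvel": joint speeds; "joint_efforts": joint torques, N m; "tool_pos": TCP position; "tool_rot": TCP orientation; "contact_force": force on the tool from outside, world axes, zero at the start; "torque": the same for the moment, N m; "opening": finger opening in m.
Only numpy, scipy, OpenCV 4.12 (cv2) and the standard library are available. Lean on these libraries where they do the work, as an engineer would, in place of code of your own. Each camera call takes 0.05 s, during which the arm holds its last target.

### The job

Press the blue catch of the sample warmer and steady its spring lid with the gripper so that it comes up slowly to fully open instead of flying open. Then stand every red-capped pot upright in the warmer's wells, one to a well, fully down, in any wells, and only when all are in press the lid shut until the catch holds it. Leave the blue-capped pot, the tube rack and the steel case where they are.

Things in the scene. Friction and masses are not known exactly. Their poses are not given: they have to be found in the camera images.
- warmer: white sample warmer fixed to the bench: body 190 (x) by 210 (y) mm, 60 mm high to the top of its aluminium well carrier; in front (-x side) a console, to x = -140 mm, 52 mm high, with a catch tower in its middle (x -125 to -88 mm, 56 mm wide, 84 mm high). Origin under the body's centre, on the bench; x points from front (catch) to back (hinge), y along the hinge; within 0.2 rad of the world axes
- well0 (a point): centre of the floor of a well of the carrier: a square pocket 38 by 38 mm, 12 mm deep, its floor 48 mm and the carrier's top 60 mm above the bench; front row, right (-y); rows and columns 60 mm apart. Axes as the warmer's. One pot fits a well loosely and stands 20 mm proud
- well1 (a point): centre of the floor of a well of the carrier: a square pocket 38 by 38 mm, 12 mm deep, its floor 48 mm and the carrier's top 60 mm above the bench; front row, middle; rows and columns 60 mm apart. Axes as the warmer's. One pot fits a well loosely and stands 20 mm proud
- well2 (a point): centre of the floor of a well of the carrier: a square pocket 38 by 38 mm, 12 mm deep, its floor 48 mm and the carrier's top 60 mm above the bench; front row, left (+y); rows and columns 60 mm apart. Axes as the warmer's. One pot fits a well loosely and stands 20 mm proud
- well3 (a point): centre of the floor of a well of the carrier: a square pocket 38 by 38 mm, 12 mm deep, its floor 48 mm and the carrier's top 60 mm above the bench; back row, right (-y); rows and columns 60 mm apart. Axes as the warmer's. One pot fits a well loosely and stands 20 mm proud
- well4 (a point): centre of the floor of a well of the carrier: a square pocket 38 by 38 mm, 12 mm deep, its floor 48 mm and the carrier's top 60 mm above the bench; back row, middle; rows and columns 60 mm apart. Axes as the warmer's. One pot fits a well loosely and stands 20 mm proud
- well5 (a point): centre of the floor of a well of the carrier: a square pocket 38 by 38 mm, 12 mm deep, its floor 48 mm and the carrier's top 60 mm above the bench; back row, left (+y); rows and columns 60 mm apart. Axes as the warmer's. One pot fits a well loosely and stands 20 mm proud
- carrier (a point): centre of the carrier at the height of the well floors (48 mm above the bench), midway between all six wells; axes as the warmer's
- hinge_mid (a point): middle of the lid's hinge line, 60 mm above the bench, 85 mm behind the warmer's origin; the hinge runs along the warmer's y
- lid (a joint): lid angle, rad: 0 shut, grows as it swings up and back, 1.55 at its stop (upright). A spring drives it open all the way (about 2 N at the front edge when shut, less when open; left free it flies open in under half a second) and holds it at the stop; only the catch keeps it shut
- lid_edge (a point): middle of the lid's front upper edge, moves with it. The grey-topped lid is a hollow cover, 165 mm from hinge to front, 190 mm wide, 30 mm tall, 4 mm walls; shut, its top is 90 mm above the bench. A point a mm before and h mm above the hinge when shut lies at angle t at x = -a cos t + h sin t (warmer's x), z = a sin t + h cos t from the hinge. Open, its top face looks to the back (+x)
- catch (a joint): travel of the blue catch button straight down, m: 0 up, 0.006 fully pressed; frees the lid from 0.003 on. Takes 1 N to start, 4 N fully. Let go, it is back up in 0.3 s and catches the lid again unless that has risen 10 mm. Pressing the lid fully down (about 10 N on its front part) makes it catch by itself, if nothing holds the button down
- catch_top (a point): centre of the top of the catch button, moves with it. The top is 27 (x) by 36 (y) mm, its back edge 3 mm in front of the shut lid's front face; up, it is 97 mm above the bench, 7 mm higher than the shut lid; pressed, 91 mm, 1 mm higher than the lid: a fingertip across the gap presses it and bears on the lid's front edge as that is freed
- pot0: sealed sample pot, upright cylinder 28 mm in diameter and 32 mm tall, white body with a red cap (the top 12 mm), about 30 g, loose on the bench; origin at the centre of its underside, z up. May be absent (None): 4 to 6 of the six are there
- pot1: sealed sample pot, upright cylinder 28 mm in diameter and 32 mm tall, white body with a red cap (the top 12 mm), about 30 g, loose on the bench; origin at the centre of its underside, z up. May be absent (None): 4 to 6 of the six are there
- pot2: sealed sample pot, upright cylinder 28 mm in diameter and 32 mm tall, white body with a red cap (the top 12 mm), about 30 g, loose on the bench; origin at the centre of its underside, z up. May be absent (None): 4 to 6 of the six are there
- pot3: sealed sample pot, upright cylinder 28 mm in diameter and 32 mm tall, white body with a red cap (the top 12 mm), about 30 g, loose on the bench; origin at the centre of its underside, z up. May be absent (None): 4 to 6 of the six are there
- pot4: sealed sample pot, upright cylinder 28 mm in diameter and 32 mm tall, white body with a red cap (the top 12 mm), about 30 g, loose on the bench; origin at the centre of its underside, z up. May be absent (None): 4 to 6 of the six are there
- pot5: sealed sample pot, upright cylinder 28 mm in diameter and 32 mm tall, white body with a red cap (the top 12 mm), about 30 g, loose on the bench; origin at the centre of its underside, z up. May be absent (None): 4 to 6 of the six are there
- blue_pot: a pot of the same size with a blue cap, not part of the job: leave it; origin at the centre of its underside
- tube_rack: steel rack 60 by 200 mm, 70 mm high, with three red-capped tubes to 105 mm; leave it; origin under its centre
- steel_case: flat steel instrument case 100 by 190 mm, 30 mm high, two instruments on it; leave it; origin under its centre
Mind the look-alikes: they are no part of the job. What is shaped like the pot0 but green is not meant. Leave any yellow look-alike of the pot2 alone.

How it is judged:
By the outcome, as a careful person would: the job done as asked, in the order asked, and still so for the second after the job is handed in, with the robot touching nothing.
Of pot0, pot1, pot2, pot3, pot4, pot5 only 4 to 6 are there at a start; the rules pass over those that are not, and their reading is None.
At some moment in a run one of pot0, pot1, pot2, pot3, pot4, pot5 may be knocked a few centimetres aside while the robot is not near it.
It also fails if it takes over 210 s, if anything falls off the work surface, if the arm or the gripper's body presses on something with over 40 N, if the wrist force passes 120 N, or if a joint passes its speed limit or range.

## Working session

There is one attempt and no reset: what is moved stays moved. The work goes in short steps, Python scripts to look and compute and a tool call to move; the robot and the scene stay as the last step left them, time stands still between calls to the robot, and variables do not carry over. Pictures are saved under pics/ and viewed, and the job is handed in when it is done.

Besides the shell and the picture viewer there is one more tool, called after ">>>" as name([rows], argument=value, ...), one row to a line, values as JSON. send_rows: Moves the arm, as the interface text tells. Its arguments: {"type":"object","properties":{"motion":{"type":"array"},"gripper":{"type":"number"},"grip_force":{"type":"number"}},"required":["motion"]}

```bash
mkdir -p pics; ls; python3 - <<'E'
from cell import sensors, read_camera
import cv2
s=sensors.observe()
print(s)
for n in("scene","top"):
    c=read_camera(n); cv2.imwrite(f"pics/{n}0.png",c["frame"][...,::-1])
    print(n,c["fx"],c["fy"],c["cx"],c["cy"],c["extrinsics"].tolist() if hasattr(c["extrinsics"],'tolist') else c["extrinsics"],c.keys())
E
```

```text
pics
{'time': 0.0, 'qpos': array([ 1.18696471e+00,  3.42736352e-01,  1.52505006e+00, -8.90138869e-07,
        1.27539136e+00, -1.45974596e-01]), 'qvel': array([ 4.50039481e-04,  8.52913953e-05, -2.07127735e-03,  6.43898912e-04,
       -5.53352358e-05, -1.72533632e-04]), 'joint_efforts': array([-3.74082538e-04, -4.31237340e+01, -2.44224000e+01,  7.17547699e-02,
        5.59571455e-02, -7.32491162e-05]), 'tool_pos': array([0.1235047 , 0.50982651, 0.22182637]), 'tool_rot': array([-1.57236471e+00,  2.29723348e-04, -2.37856942e-01]), 'contact_force': array([ 0.23872321, -0.44283667,  0.00157446]), 'torque': array([ 0.00224138, -0.02300395, -0.00416541]), 'opening': 0.09218591200778839}
scene 385.9265540970697 385.9265540970697 316.9015176899744 201.0226507824998 [[0.8332841931854594, 0.5526677880658362, 0.013991762636412872, -0.5093827402009882], [-0.33650906920087936, 0.48696598958338316, 0.8059936546491132, 0.11686944989643955], [0.43863321777176834, -0.6763301272481452, 0.5917587846780917, -1.3242526348728463], [0.0, 0.0, 0.0, 1.0]] dict_keys(['frame', 'fx', 'fy', 'cx', 'cy', 'extrinsics'])
top 376.96121461755 376.96121461755 323.42442557285204 196.12152207350937 [[-0.02081484878504404, -0.999753132705206, -0.00777275473575747, 0.057892993334257556], [0.9914346896703076, -0.021643018679868148, 0.12879765471763818, -0.5908099393611225], [-0.12893408466498227, -0.005025274972513148, 0.9916404330315771, -1.0679127830926562], [0.0, 0.0, 0.0, 1.0]] dict_keys(['frame', 'fx', 'fy', 'cx', 'cy', 'extrinsics'])
```

View pics/scene0.png

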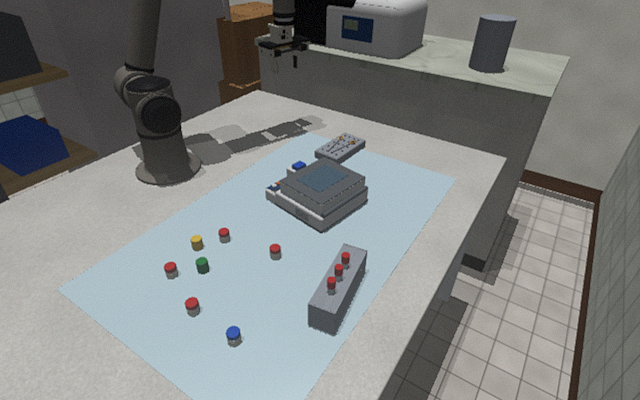

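View pics/top0.png

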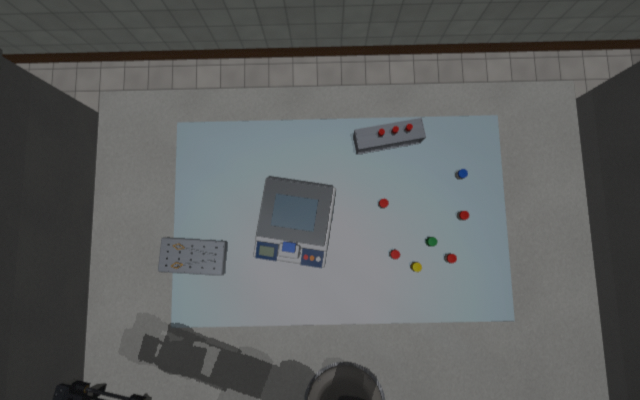

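The top view shows four red pots at (384,203), (464,215), (452,258) and (395,254). The look-alikes are green (432,241), yellow (417,267) and blue (462,173). The warmer is near (295,222), with its catch at (289,247). Next I'll enlarge and measure.

```bash
cat > h.py <<'E'
from cell import sensors, read_camera, hand_in
import numpy as np, cv2
from scipy.spatial.transform import Rotation as R
def ray(c,uv,z):
    E=np.array(c["extrinsics"]);Rm=E[:3,:3];t=E[:3,3]
    d=np.array([(uv[0]-c["cx"])/c["fx"],-(uv[1]-c["cy"])/c["fy"],-1.])
    o=-Rm.T@t; w=Rm.T@d
    return o+w*(z-o[2])/w[2]
def proj(c,p):
    E=np.array(c["extrinsics"]);q=E[:3,:3]@np.array(p)+E[:3,3]
    return np.array([c["cx"]+c["fx"]*q[0]/-q[2],c["cy"]-c["fy"]*q[1]/-q[2]])
def crop(c,x0,y0,w,h,k,name,pts=()):
    f=c["frame"][y0:y0+h,x0:x0+w,::-1]
    f=cv2.resize(f,None,fx=k,fy=k,interpolation=cv2.INTER_CUBIC)
    for p in pts:
        u=proj(c,p); cv2.circle(f,(int((u[0]+.5-x0)*k),int((u[1]+.5-y0)*k)),2,(0,255,0),-1)
    cv2.imwrite("pics/"+name,f)
def blobs(c,col="red"):
    hsv=cv2.cvtColor(c["frame"],cv2.COLOR_RGB2HSV)
    hh,s,v=[hsv[...,i].astype(int) for i in range(3)]
    m=((hh<6)|(hh>172))&(s>140)&(v>70)
    n,l,st,ce=cv2.connectedComponentsWithStats(m.astype(np.uint8))
    return [(ce[i].round(2).tolist(),int(st[i,4])) for i in range(1,n) if st[i,4]>15]
E
python3 - <<'E'
from h import *
c=read_camera("top"); s=read_camera("scene")
for n,cc in(("top",c),("scene",s)):
    for b,a in blobs(cc): print(n,b,a,ray(cc,b,.032 if n=="top" else .026).round(4))
crop(c,245,165,100,110,7,"w_top.png")
crop(s,255,120,130,120,6,"w_sc.png")
crop(c,370,160,110,115,6,"p_top.png")
E
```

```text
top [409.0, 126.5] 28 [ 0.799  -0.2174  0.032 ]
top [395.19, 128.96] 26 [ 0.7923 -0.1754  0.032 ]
top [381.11, 131.48] 27 [ 0.7855 -0.1327  0.032 ]
top [383.16, 202.63] 57 [ 0.5696 -0.13    0.032 ]
top [463.81, 214.75] 59 [ 0.5289 -0.3641  0.032 ]
top [394.73, 253.91] 56 [ 0.4199 -0.1572  0.032 ]
top [451.08, 257.73] 62 [ 0.4056 -0.3189  0.032 ]
scene [223.11, 230.76] 46 [ 0.417  -0.1563  0.026 ]
scene [274.5, 247.25] 56 [ 0.5685 -0.1293  0.026 ]
scene [345.21, 254.76] 34 [ 0.7292 -0.0519  0.026 ]
scene [169.43, 265.65] 65 [ 0.4028 -0.3197  0.026 ]
scene [338.46, 266.65] 37 [ 0.7362 -0.0959  0.026 ]
scene [331.2, 279.5] 40 [ 0.7433 -0.1402  0.026 ]
scene [191.12, 301.94] 86 [ 0.5277 -0.3645  0.026 ]
```

View pics/w_top.png

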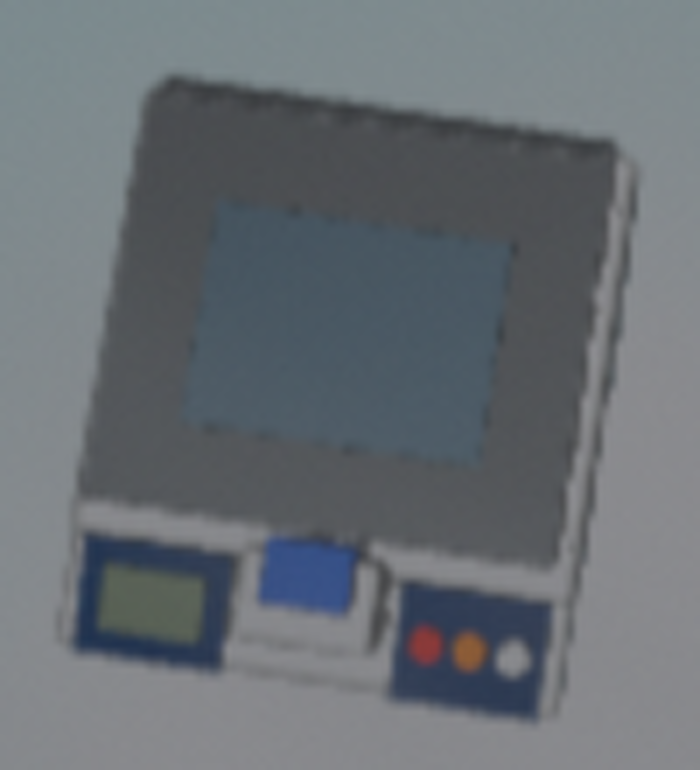

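View pics/w_sc.png

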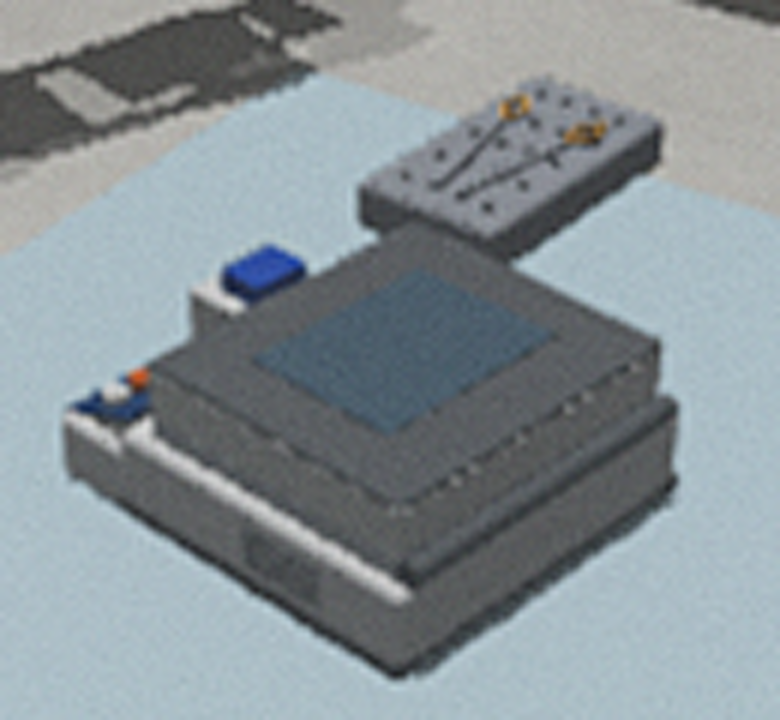

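View pics/p_top.png

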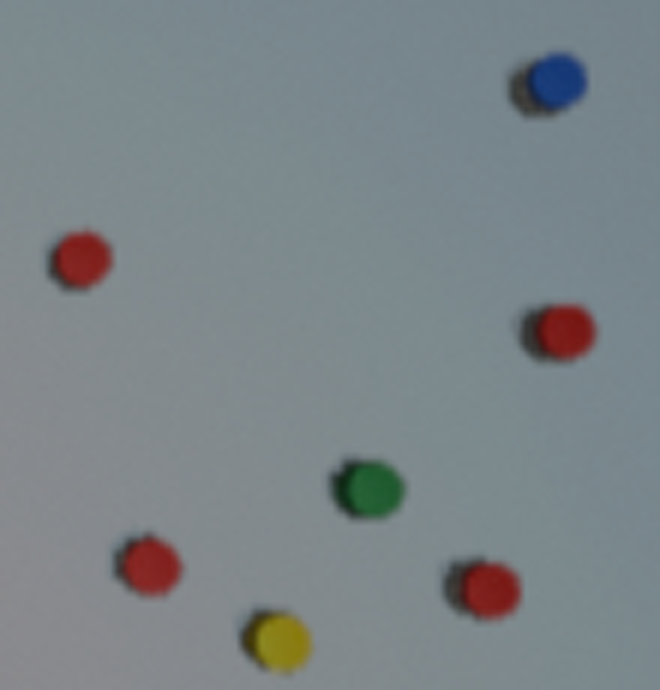

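```bash
cat > fit.py <<'E'
from h import *
from scipy.optimize import least_squares
c=read_camera("top"); s=read_camera("scene")
T=lambda U,V:((U+.5)/7-.5+245,(V+.5)/7-.5+165)
S=lambda U,V:((U+.5)/6-.5+255,(V+.5)/6-.5+120)
obs=[(c,T(78,497),(-80,95,90)),(c,T(555,565),(-80,-95,90)),(c,T(618,150),(85,-95,90)),
(c,T(265,540),(-83,18,97)),(c,T(356,545),(-83,-18,97)),(c,T(350,613),(-110,-18,97)),(c,T(258,604),(-110,18,97)),
(c,T(70,650),(-140,105,52)),(c,T(553,718),(-140,-105,52)),
(s,S(150,375),(-80,-95,90)),(s,S(397,511),(85,-95,90)),(s,S(660,343),(85,95,90)),(s,S(402,675),(95,-105,0)),(s,S(676,485),(95,105,0))]
def W(p,q):
    co,si=np.cos(p[2]),np.sin(p[2]);q=np.array(q)/1000
    return [p[0]+co*q[0]-si*q[1],p[1]+si*q[0]+co*q[1],q[2]]
f=lambda p:np.concatenate([proj(o[0],W(p,o[2]))-o[1] for o in obs])
r=least_squares(f,[.5,.1,0],loss='soft_l1')
print(r.x.round(4));print(f(r.x).reshape(-1,2).round(2).tolist())
for n,q in dict(catch=(-96.5,0,97),edge=(-80,0,90),hinge=(85,0,60),w0=(-30,-60,48),w1=(-30,0,48),w2=(-30,60,48),w3=(30,-60,48),w4=(30,0,48),w5=(30,60,48)).items(): print(n,np.round(W(r.x,q),4), np.hypot(*W(r.x,q)[:2]).round(3))
E
python3 fit.py
```

```text
[ 0.5427  0.1271 -0.1607]
[[0.23, 0.17], [0.18, 0.13], [-0.63, 0.68], [0.58, -1.01], [0.57, 0.12], [-0.04, 0.29], [0.07, -0.29], [-3.03, -0.85], [1.1, -0.07], [-0.69, -2.35], [0.8, -1.18], [0.57, -1.14], [-0.47, 0.89], [-0.1, -0.06]]
catch [0.4474 0.1426 0.097 ] 0.47
edge [0.4637 0.14   0.09  ] 0.484
hinge [0.6266 0.1135 0.06  ] 0.637
w0 [0.5035 0.0727 0.048 ] 0.509
w1 [0.5131 0.132  0.048 ] 0.53
w2 [0.5227 0.1912 0.048 ] 0.557
w3 [0.5627 0.0631 0.048 ] 0.566
w4 [0.5723 0.1223 0.048 ] 0.585
w5 [0.5819 0.1816 0.048 ] 0.61
```

```bash
cat >> fit.py <<'E'
for sel in ([0,1,2,3,4,5,6],[9,10,11,12,13],[9,10,11],[12,13],[0,1,2,3,4,5,6,9,10,11,12,13]):
    g=lambda p:np.concatenate([proj(obs[i][0],W(p,obs[i][2]))-obs[i][1] for i in sel])
    r=least_squares(g,[.5,.1,0]);print(sel,r.x.round(4),g(r.x).reshape(-1,2).round(1).tolist())
p=r.x
lid=[W(p,q) for q in[(-80,95,90),(-80,-95,90),(85,-95,90),(85,95,90),(-83,18,97),(-83,-18,97),(-110,-18,97),(-110,18,97),(95,-105,0),(95,105,0),(-125,28,84),(-125,-28,84)]]
crop(c,245,165,100,110,7,"w_top2.png",lid)
crop(s,255,120,130,120,6,"w_sc2.png",lid)
E
python3 fit.py|tail -5
```

```text
[0, 1, 2, 3, 4, 5, 6] [ 0.5427  0.1275 -0.1609] [[0.1, 0.2], [0.0, 0.1], [-0.8, 0.7], [0.4, -1.0], [0.4, 0.1], [-0.2, 0.3], [-0.1, -0.3]]
[9, 10, 11, 12, 13] [ 0.5441  0.1241 -0.1531] [[-1.0, -1.5], [1.0, -0.4], [0.4, -0.7], [-0.3, 1.7], [-0.2, 0.4]]
[9, 10, 11] [ 0.5459  0.1207 -0.1582] [[-1.2, -0.9], [0.6, 0.4], [0.5, 0.1]]
[12, 13] [ 0.5423  0.1298 -0.1634] [[-0.2, 0.3], [0.2, -0.4]]
[0, 1, 2, 3, 4, 5, 6, 9, 10, 11, 12, 13] [ 0.543   0.1269 -0.1622] [[0.3, -0.0], [0.2, 0.1], [-0.5, 0.6], [0.6, -1.1], [0.6, 0.0], [0.0, 0.2], [0.1, -0.4], [-0.7, -2.3], [0.8, -1.1], [0.6, -1.0], [-0.5, 1.0], [-0.0, 0.1]]
```

View pics/w_top2.png

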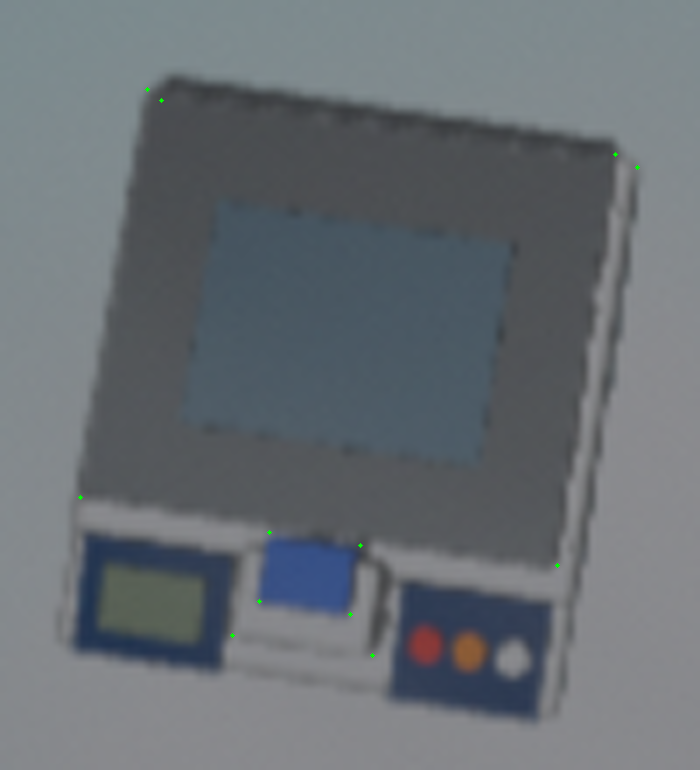

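View pics/w_sc2.png

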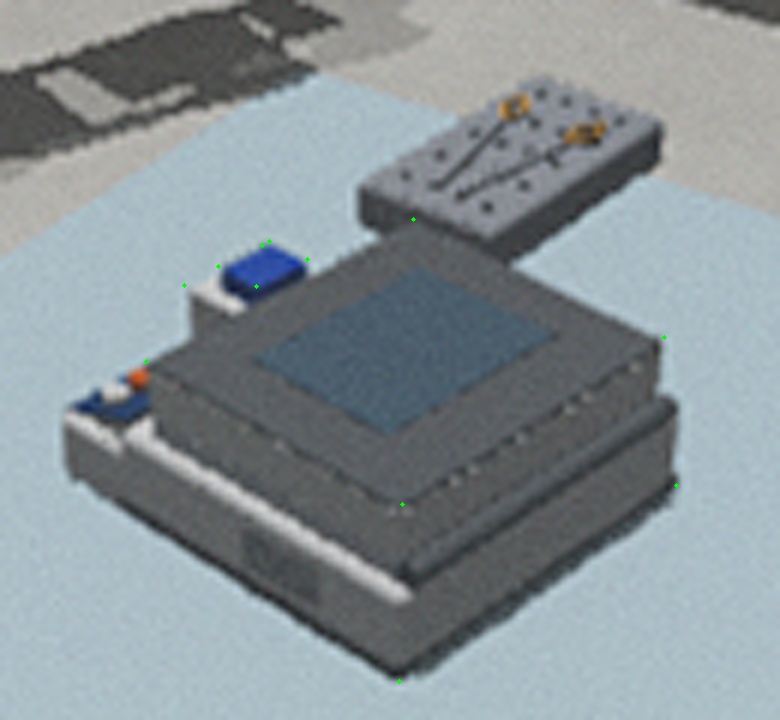

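Both cameras agree on the warmer pose: about (0.543, 0.127), yaw −0.161. Pot positions are consistent too. Now I'll compute the move to above the catch gap.

```bash
cat >> h.py <<'E'
P=[.543,.127,-.161]
def W(q,p=P):
    co,si=np.cos(p[2]),np.sin(p[2]);q=np.array(q)/1000
    return np.array([p[0]+co*q[0]-si*q[1],p[1]+si*q[0]+co*q[1],q[2]])
def toW(x,p=P):
    co,si=np.cos(p[2]),np.sin(p[2]);d=np.array(x[:2])-p[:2]
    return np.array([co*d[0]+si*d[1],-si*d[0]+co*d[1],x[2]])*1000
def rel(target,yaw=P[2]):
    s=sensors.observe(); r=R.from_euler('xyz',s["tool_rot"]).as_matrix()
    d=r.T@(np.array(target)-s["tool_pos"])
    return d.round(4), np.degrees(-(yaw-s["tool_rot"][2])).round(2)
def st():
    s=sensors.observe(); print("t",round(s["time"],2),"pos",s["tool_pos"].round(4),"rot",s["tool_rot"].round(3),"W",toW(s["tool_pos"]).round(1),"F",s["contact_force"].round(2),"op",round(s["opening"],4),"q",s["qpos"].round(2))
E
python3 -c "
from h import *
t=W((-81.5,0,97+25+50));print(t,rel(t))"
```

```text
[0.462554   0.14006489 0.172     ] (array([ 0.4166,  0.0504, -0.2799]), np.float64(-4.4))
```

>>> send_rows([
  [[0.05,0,-0.034,-0.5],[0.1,0,-0.068,-1],[0.15,0,-0.1,-1.5],[0.2,0.01,-0.135,-2],[0.25,0.02,-0.17,-2.5],[0.3,0.03,-0.2,-3.2],[0.35,0.035,-0.235,-4],[0.4,0.04,-0.27,-4.4]],
], gripper=0, grip_force=10)

```text
time: 1.2
tool_pos: [0.3932, 0.2148, 0.1911]
tool_rot: [-1.571, -0.0, -0.161]
contact_force: [-0.5, 0.5, -0.6]
opening: 0.0323
```

```bash
python3 -c "
from h import *
st();t=W((-81.5,0,97+25+15));print(t,rel(t))"
```

```text
t 1.2 pos [0.3932 0.2148 0.1911] rot [-1.571 -0.    -0.161] W [-161.9   62.6  191.1] F [-0.5   0.47 -0.57] op 0.0323 q [ 0.33  0.23  1.77 -0.    1.14 -1.08]
[0.462554   0.14006489 0.137     ] (array([ 0.0804,  0.0541, -0.0627]), np.float64(0.03))
```

>>> send_rows([
  [[0.03,0.01,-0.025,0],[0.06,0.02,-0.05,0],[0.08,0.035,-0.0627,0],[0.0804,0.054,-0.0627,0],[0.0804,0.054,-0.0627,0],[0.0804,0.054,-0.0627,0]],
])

```text
time: 1.8
tool_pos: [0.4623, 0.1402, 0.1373]
tool_rot: [-1.571, 0.0, -0.16]
contact_force: [-0.8, -0.6, 1.0]
opening: 0.0007
```

```bash
python3 -c "
from h import *
st()
s=read_camera('scene');c=read_camera('top')
crop(s,255,120,130,120,6,'a1.png');crop(c,245,165,100,110,7,'a2.png')"
```

```text
t 1.8 pos [0.4623 0.1402 0.1373] rot [-1.571  0.    -0.16 ] W [-8.180e+01  1.000e-01  1.373e+02] F [-0.78 -0.55  0.95] op 0.0007 q [ 0.14  0.36  1.76  0.    1.02 -1.28]
```

View pics/a1.png

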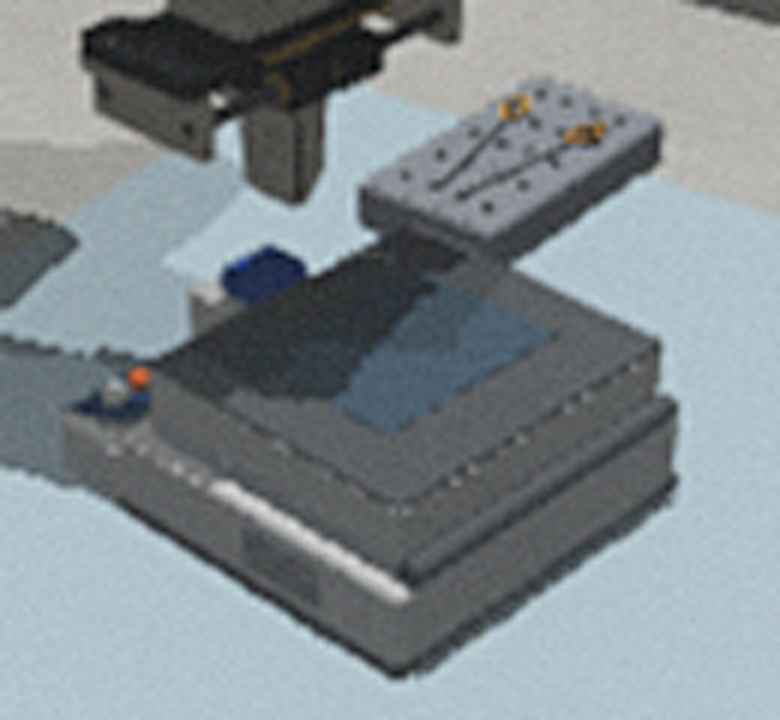

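View pics/a2.png

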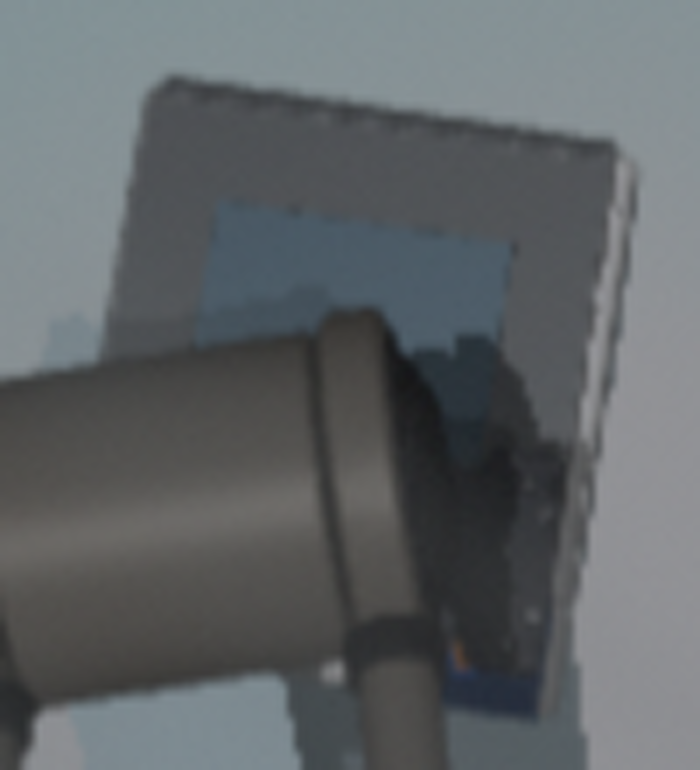

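>>> send_rows([
  [[0,0.006,0,0],[0,0.011,0,0],[0,0.014,0,0],[0,0.016,0,0],[0,0.017,0,0],[0,0.018,0,0],[0,0.018,0,0]],
])

```text
time: 2.6
tool_pos: [0.4628, 0.1406, 0.12]
tool_rot: [-1.57, -0.002, -0.16]
contact_force: [0.2, -0.5, -0.4]
opening: 0.0003
```

```bash
python3 -c "
from h import *
st()"
```

```text
t 2.6 pos [0.4628 0.1406 0.12  ] rot [-1.57  -0.002 -0.16 ] W [-81.3   0.5 120. ] F [ 0.16 -0.47 -0.42] op 0.0003 q [ 0.14  0.38  1.78  0.    0.98 -1.28]
```

>>> send_rows([
  [[0,0.001,0,0],[0,0.002,0,0],[0,0.002,0,0],[0,0.002,0,0]],
])

```text
time: 3.0
tool_pos: [0.4629, 0.1406, 0.118]
tool_rot: [-1.57, -0.002, -0.16]
contact_force: [-0.4, -0.1, -1.5]
opening: 0.0004
```

```bash
python3 -c "
from h import *
st()
s=read_camera('scene')
crop(s,255,120,130,120,6,'a3.png')"
```

```text
t 3.0 pos [0.4629 0.1406 0.118 ] rot [-1.57  -0.002 -0.16 ] W [-81.3   0.5 118. ] F [-0.43 -0.11 -1.48] op 0.0004 q [ 0.14  0.38  1.78  0.    0.97 -1.28]
```

View pics/a3.png

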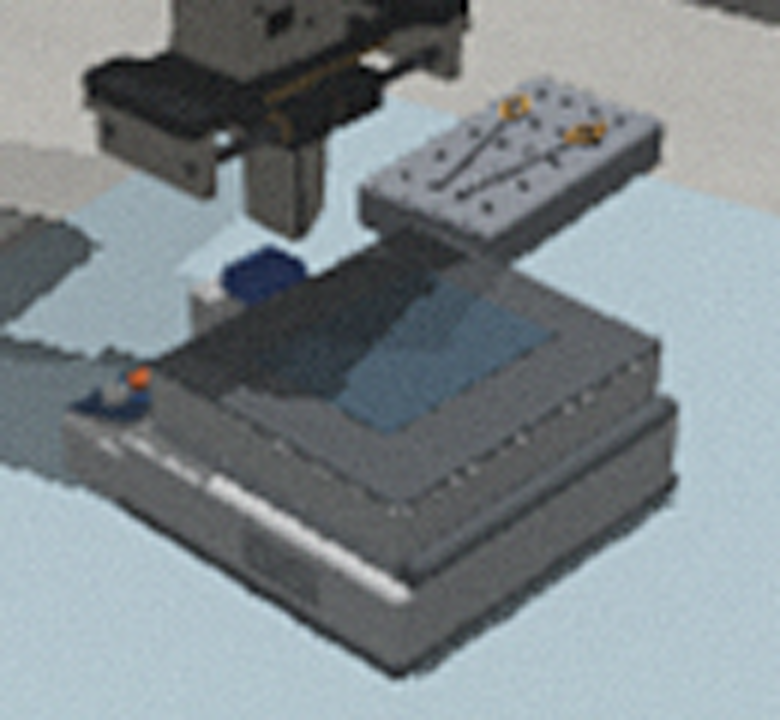

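```bash
python3 -c "
from h import *
st()
s=read_camera('scene')
x,y,z=toW(sensors.observe()['tool_pos'])
pts=[W((x+a,y+b,z-25)) for a in(-9.5,9.5) for b in (-19,19)]+[W((x,y,z))]
for p in pts: u=proj(s,p);print(((u+.5-[255,120])*6).round())
crop(s,270,120,70,70,11,'a4.png',pts)"
```

```text
t 3.05 pos [0.4629 0.1405 0.118 ] rot [-1.57  -0.002 -0.16 ] W [-81.3   0.5 118. ] F [0.39 0.45 0.1 ] op 0.0004 q [ 0.14  0.38  1.78  0.    0.97 -1.28]
[245. 288.]
[298. 260.]
[272. 302.]
[325. 273.]
[285. 237.]
```

View pics/a4.png

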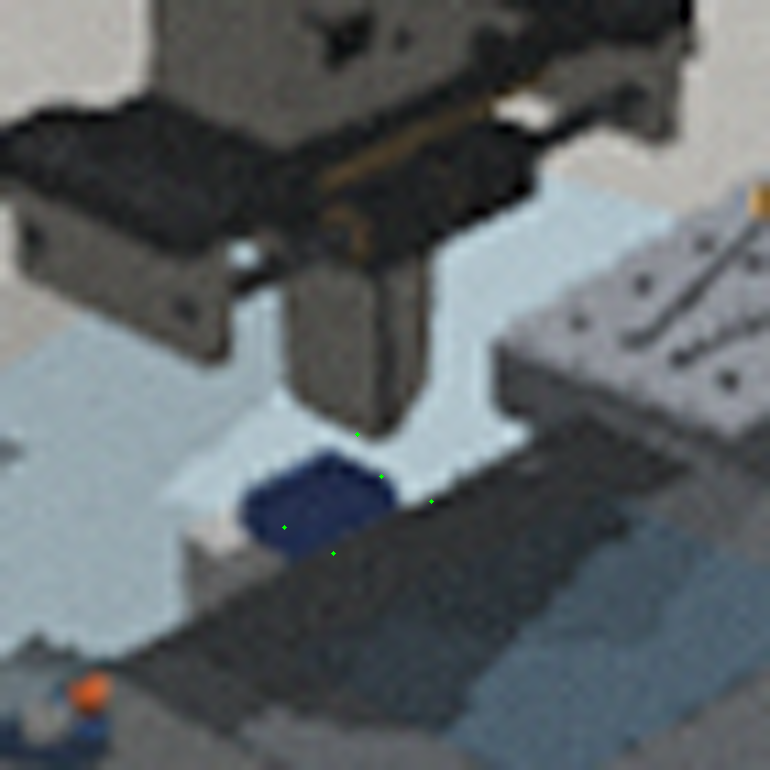

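```bash
python3 -c "
from h import *
s=read_camera('scene')
s['frame']=cv2.imread('pics/scene0.png')[...,::-1]
r=R.from_euler('xyz',[-1.57236471e+00,2.3e-4,-2.37856942e-01]).as_matrix();o=np.array([0.1235047 , 0.50982651, 0.22182637])
pts=[o+r@np.array(v) for v in [(0,0,0),(0,.025,.046),(0,.025,-.046),(0,.025,.065),(0,.025,-.065)]]
for p in pts: print(proj(s,p))
crop(s,250,0,80,90,7,'a5.png',pts)
for uv in [(270+375/11-.5,120+440/11-.5)]:
  for z in (.093,.118): print(z,ray(s,uv,z),toW(ray(s,uv,z)))
"
```

```text
[285.27043672  70.34449348]
[294.55391432  74.33162449]
[276.099416    79.40723406]
[298.21219409  73.32547414]
[272.12763979  80.4996065 ]
0.093 [0.44340106 0.17627777 0.093     ] [-106.21035978   32.6742429    93.        ]
0.118 [0.46830493 0.14118231 0.118     ] [-76.00257167   2.02487465 118.        ]
```

View pics/a5.png

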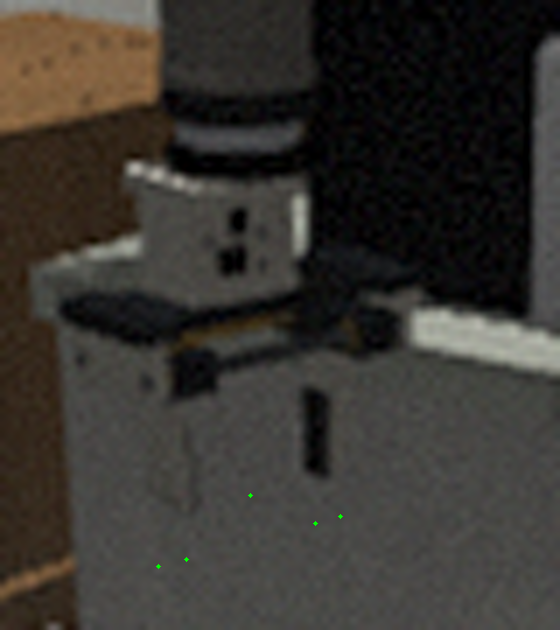

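```bash
python3 -c "
from h import *
c=read_camera('top')
o=sensors.observe()['tool_pos']
pts=[o+np.array([0,0,k*.03]) for k in range(0,12)]
crop(c,200,150,190,240,3,'a6.png',pts)
for p in pts[::3]: print(p,proj(c,p))
E=c['extrinsics'];print(-E[:3,:3].T@E[:3,3])
E=read_camera('scene')['extrinsics'];print(-E[:3,:3].T@E[:3,3])
"
```

```text
[0.46285607 0.1405835  0.11806738] [288.67844355 240.76347991]
[0.46285607 0.1405835  0.20806738] [285.02897296 240.34539054]
[0.46285607 0.1405835  0.29806738] [280.59723213 239.83768301]
[0.46285607 0.1405835  0.38806738] [275.1015066  239.20808363]
[0.44926415 0.03972524 1.13553042]
[ 1.04464941 -0.67102397  0.69656926]
```

View pics/a6.png

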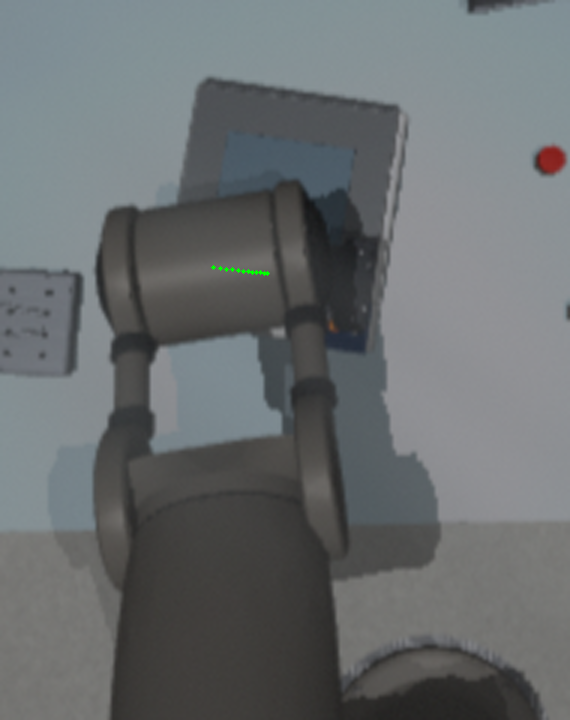

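The scene view puts the fingertips about 25–30 mm higher than the reported TCP plus 25 mm would give, and no contact force appears. The top view shows the tool axis is right horizontally. So I'll go down in small steps and find the contact by force.

>>> send_rows([
  [[0,0.002,0,0],[0,0.004,0,0],[0,0.006,0,0],[0,0.008,0,0],[0,0.01,0,0],[0,0.01,0,0]],
])

```text
time: 3.85
tool_pos: [0.4627, 0.1405, 0.1077]
tool_rot: [-1.57, -0.001, -0.16]
contact_force: [-1.3, -0.4, -0.3]
opening: 0.0006
```

```bash
python3 -c "
from h import *
st()
s=read_camera('scene')
crop(s,270,120,70,70,11,'a7.png')"
```

```text
t 3.85 pos [0.4627 0.1405 0.1077] rot [-1.57e+00 -1.00e-03 -1.60e-01] W [-81.5   0.5 107.7] F [-1.33 -0.4  -0.34] op 0.0006 q [ 0.14  0.4   1.8   0.    0.95 -1.28]
```

View pics/a7.png

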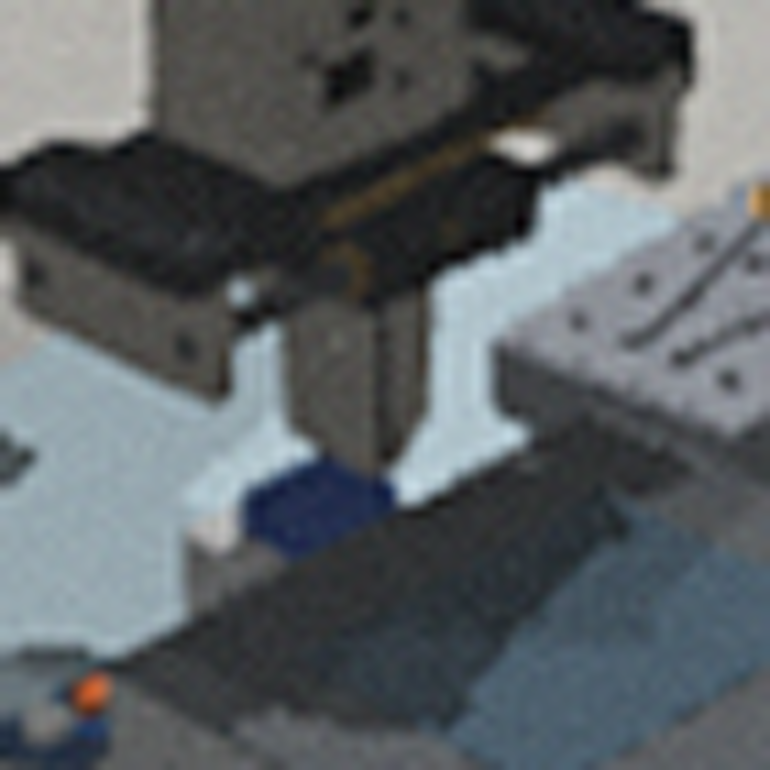

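>>> send_rows([
  [[0,0.002,0,0],[0,0.004,0,0],[0,0.006,0,0],[0,0.007,0,0],[0,0.008,0,0],[0,0.008,0,0]],
])

```text
time: 4.5
tool_pos: [0.4627, 0.1405, 0.0998]
tool_rot: [-1.57, -0.001, -0.16]
contact_force: [-0.3, 0.7, 0.4]
opening: 0.0006
```

```bash
python3 -c "
from h import *
st()
s=read_camera('scene');st()
crop(s,270,120,70,70,11,'a8.png')"
```

```text
t 4.5 pos [0.4627 0.1405 0.0998] rot [-1.57e+00 -1.00e-03 -1.60e-01] W [-81.4   0.5  99.8] F [-0.35  0.65  0.4 ] op 0.0006 q [ 0.14  0.41  1.81  0.    0.93 -1.28]
t 4.55 pos [0.4628 0.1406 0.0999] rot [-1.57e+00 -1.00e-03 -1.60e-01] W [-81.3   0.5  99.9] F [-0.33 -0.67 -0.1 ] op 0.0006 q [ 0.14  0.41  1.81  0.    0.93 -1.28]
```

View pics/a8.png

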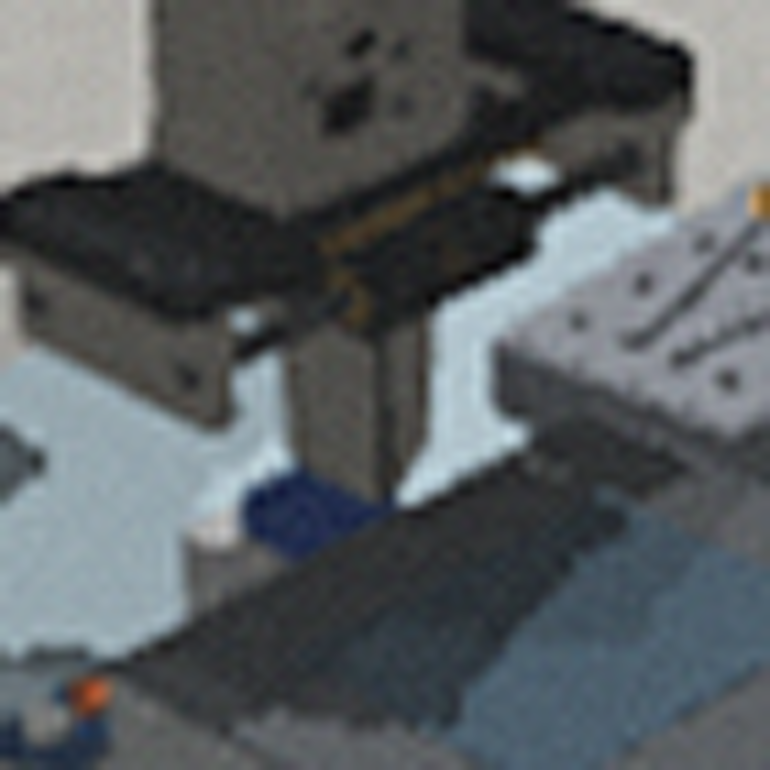

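```bash
python3 -c "
from h import *
s=read_camera('scene')
uv=(270+380/11-.5,120+503/11-.5)
for z in (.09,.097,.1,.105,.11): print(z,toW(ray(s,uv,z)))
for q in [(-83,-18,97),(-83,18,97),(-110,-18,97),(-110,18,97),(-80,0,90)]: print(q,(proj(s,W(q))-[269.5,119.5])*11)
"
```

```text
0.09 [-84.76787572  12.7011601   90.        ]
0.097 [-76.59898094   4.39227705  97.        ]
0.1 [-73.09802604   0.83132717 100.        ]
0.105 [-67.2631012  -5.1035893 105.       ]
0.11 [-61.42817636 -11.03850576 110.        ]
(-83, -18, 97) [305.22386539 525.21145701]
(-83, 18, 97) [397.88183359 476.31072709]
(-110, -18, 97) [235.63202358 489.46297596]
(-110, 18, 97) [328.40978071 441.81423586]
(-80, 0, 90) [360.03534028 526.50063318]
```

>>> send_rows([
  [[0,0.002,0,0],[0,0.003,0,0],[0,0.004,0,0],[0,0.005,0,0],[0,0.005,0,0],[0,0.005,0,0]],
])

```text
time: 5.2
tool_pos: [0.4629, 0.1406, 0.0949]
tool_rot: [-1.57, -0.002, -0.16]
contact_force: [-0.3, -0.2, 0.4]
opening: 0.0004
```

>>> send_rows([
  [[0,0.001,0,0],[0,0.002,0,0],[0,0.003,0,0],[0,0.003,0,0]],
])

```text
time: 5.6
tool_pos: [0.4629, 0.1406, 0.0919]
tool_rot: [-1.57, -0.002, -0.16]
contact_force: [0.6, -0.1, 2.0]
opening: 0.0009
```

```bash
python3 -c "
from h import *
s=read_camera('scene');st()
crop(s,270,120,70,70,11,'a9.png')"
```

```text
t 5.65 pos [0.4629 0.1406 0.092 ] rot [-1.57  -0.002 -0.16 ] W [-81.3   0.6  92. ] F [-1.22  0.53  2.13] op 0.0003 q [ 0.14  0.42  1.81  0.    0.9  -1.28]
```

View pics/a9.png

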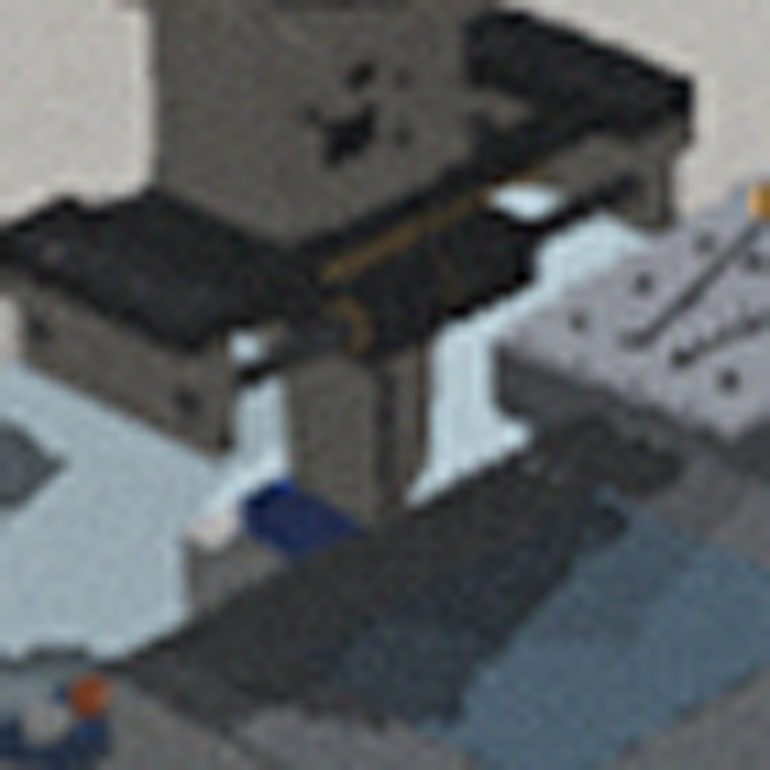

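```bash
python3 -c "
from h import *
s=read_camera('scene');st()
for U,V in [(385,530),(380,516)]:
  for z in (.095,):print(toW(ray(s,(269.5+U/11,119.5+V/11),z)))
"
```

```text
t 5.7 pos [0.4629 0.1406 0.092 ] rot [-1.57  -0.002 -0.16 ] W [-81.3   0.6  92. ] F [-1.02  0.37  1.82] op 0.0006 q [ 0.14  0.42  1.81  0.    0.9  -1.28]
[-68.07008672  -2.41926954  95.        ]
[-74.1469368    1.86464624  95.        ]
```

>>> send_rows([
  [[0,0.001,0,0],[0,0.001,0,0],[0,0.001,0,0],[0,0.001,0,0]],
])

```text
time: 6.1
tool_pos: [0.4629, 0.1406, 0.091]
tool_rot: [-1.57, -0.002, -0.16]
contact_force: [-0.6, 0.6, 2.9]
opening: 0.0005
```

```bash
python3 -c "
from h import *
F=[]
for i in range(8):
  read_camera('scene');F.append(sensors.observe()['contact_force'])
print(np.mean(F,0),np.std(F,0));st()
"
```

```text
[-0.50789489  0.09696076  2.6891291 ] [0.31781534 0.33223168 0.65145034]
t 6.5 pos [0.4629 0.1406 0.091 ] rot [-1.57  -0.002 -0.16 ] W [-81.3   0.6  91. ] F [-0.16 -0.09  2.24] op 0.0003 q [ 0.14  0.42  1.82  0.    0.9  -1.28]
```

>>> send_rows([
  [[0.001,0.001,0,0],[0.001,0.002,0,0],[0.001,0.002,0,0],[0.001,0.002,0,0]],
])

```text
time: 6.9
tool_pos: [0.4635, 0.1405, 0.0889]
tool_rot: [-1.57, -0.001, -0.16]
contact_force: [-4.0, 0.1, 3.6]
opening: 0.0001
```

```bash
python3 -c "
from h import *
F=[]
for i in range(6):
  s=read_camera('scene');F.append(sensors.observe()['contact_force'])
print(np.mean(F,0),np.std(F,0));st()
crop(s,255,120,130,120,6,'b1.png')"
```

```text
[-3.25874619  0.56810088  4.7934412 ] [0.39453179 0.62281874 0.54135555]
t 7.2 pos [0.4636 0.1404 0.0889] rot [-1.57e+00 -1.00e-03 -1.60e-01] W [-80.5   0.5  88.9] F [-3.11  0.59  4.45] op 0.0003 q [ 0.14  0.43  1.81  0.    0.9  -1.28]
```

View pics/b1.png

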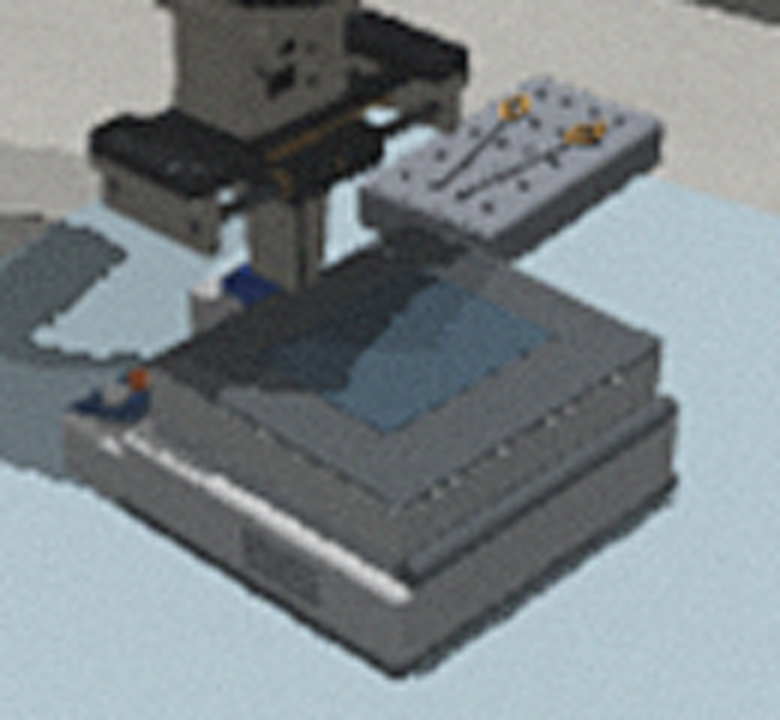

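>>> send_rows([
  [[0.002,-0.014,0,0],[0.005,-0.022,0,0],[0.006,-0.022,0,0],[0.006,-0.022,0,0]],
])

```text
time: 7.6
tool_pos: [0.4702, 0.1395, 0.1109]
tool_rot: [-1.57, -0.002, -0.16]
contact_force: [1.0, 1.2, 1.0]
opening: 0.0007
```

```bash
python3 -c "
from h import *
F=[]
for i in range(6):
  s=read_camera('scene');F.append(sensors.observe()['contact_force'])
print(np.mean(F,0),np.std(F,0));st()
crop(s,255,120,130,120,6,'b2.png')"
```

```text
[ 0.80413502 -0.03894738  1.0694756 ] [0.5859184  0.49265118 0.28620933]
t 7.9 pos [0.4696 0.1395 0.1107] rot [-1.57e+00 -1.00e-03 -1.60e-01] W [-74.4   0.5 110.7] F [ 0.23 -0.36  0.54] op 0.0001 q [ 0.13  0.4   1.78  0.    0.96 -1.28]
```

View pics/b2.png

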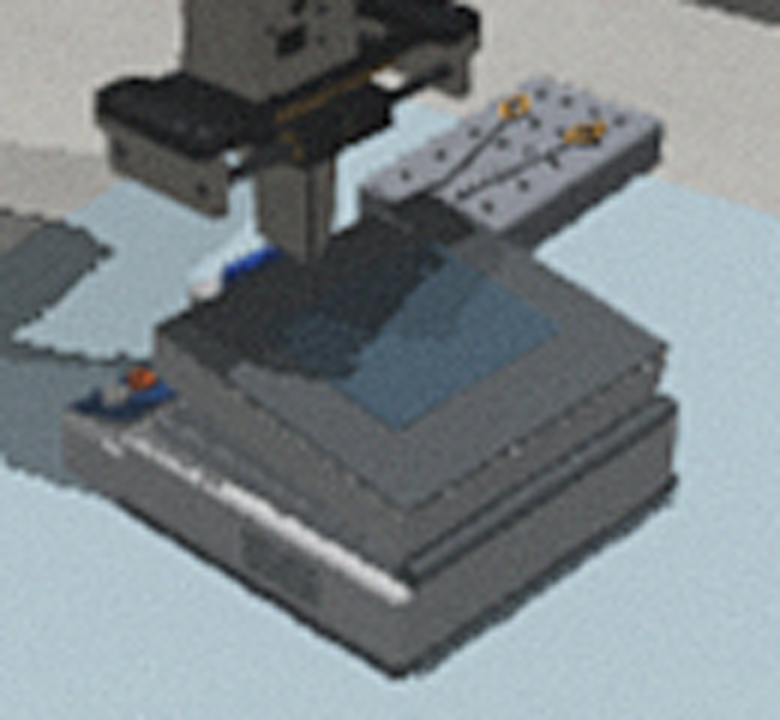

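```bash
cat > path.py <<'E'
from h import *
st()
cur=toW(sensors.observe()["tool_pos"])
def tcp(t):
    L=np.interp(t,[.15,.6],[-9,14]); ex=85-165*np.cos(t)+30*np.sin(t); ez=60+165*np.sin(t)+30*np.cos(t)
    cx,cz=(ex+L*np.cos(t),ez-L*np.sin(t)) if L>0 else (ex+L,ez)
    return np.array([cx+9.5,0,cz-2.7])
for t in np.arange(.2,1.651,.05):
    d=tcp(t)-cur; print(round(t,2),[round(d[0]/1000,4),round(-d[2]/1000,4)])
E
python3 path.py
```

```text
t 7.9 pos [0.4696 0.1395 0.1107] rot [-1.57e+00 -1.00e-03 -1.60e-01] W [-74.4   0.5 110.7] F [ 0.23 -0.36  0.54] op 0.0001 q [ 0.13  0.4   1.78  0.    0.96 -1.28]
0.2 [np.float64(0.0067), np.float64(-0.0088)]
0.25 [np.float64(0.0126), np.float64(-0.0165)]
0.3 [np.float64(0.0188), np.float64(-0.024)]
0.35 [np.float64(0.0254), np.float64(-0.0309)]
0.4 [np.float64(0.0321), np.float64(-0.037)]
0.45 [np.float64(0.0391), np.float64(-0.0426)]
0.5 [np.float64(0.0463), np.float64(-0.0478)]
0.55 [np.float64(0.0537), np.float64(-0.0524)]
0.6 [np.float64(0.0612), np.float64(-0.0566)]
0.65 [np.float64(0.0669), np.float64(-0.0619)]
0.7 [np.float64(0.0728), np.float64(-0.0668)]
0.75 [np.float64(0.0789), np.float64(-0.0715)]
0.8 [np.float64(0.0852), np.float64(-0.0758)]
0.85 [np.float64(0.0918), np.float64(-0.0799)]
0.9 [np.float64(0.0986), np.float64(-0.0835)]
0.95 [np.float64(0.1055), np.float64(-0.0869)]
1.0 [np.float64(0.1126), np.float64(-0.0899)]
1.05 [np.float64(0.1198), np.float64(-0.0925)]
1.1 [np.float64(0.1272), np.float64(-0.0948)]
1.15 [np.float64(0.1346), np.float64(-0.0967)]
1.2 [np.float64(0.1422), np.float64(-0.0982)]
1.25 [np.float64(0.1498), np.float64(-0.0994)]
1.3 [np.float64(0.1574), np.float64(-0.1001)]
1.35 [np.float64(0.1651), np.float64(-0.1005)]
1.4 [np.float64(0.1728), np.float64(-0.1005)]
1.45 [np.float64(0.1805), np.float64(-0.1001)]
1.5 [np.float64(0.1882), np.float64(-0.0994)]
1.55 [np.float64(0.1958), np.float64(-0.0982)]
1.6 [np.float64(0.2033), np.float64(-0.0967)]
1.65 [np.float64(0.2108), np.float64(-0.0948)]
```

>>> send_rows([
  [[0.007,-0.009,0,0],[0.013,-0.0165,0,0],[0.019,-0.024,0,0],[0.025,-0.031,0,0],[0.032,-0.037,0,0],[0.039,-0.0425,0,0],[0.046,-0.048,0,0],[0.046,-0.048,0,0]],
])

```text
time: 8.7
tool_pos: [0.5166, 0.1319, 0.1595]
tool_rot: [-1.57, -0.004, -0.16]
contact_force: [1.0, 0.3, 2.0]
opening: 0.0007
```

```bash
python3 -c "
from h import *
st();s=read_camera('scene')
crop(s,245,60,150,180,4,'b3.png')"; python3 path.py | tail -23
```

```text
t 8.7 pos [0.5166 0.1319 0.1595] rot [-1.57  -0.004 -0.16 ] W [-26.9   0.6 159.5] F [0.98 0.28 1.99] op 0.0007 q [ 0.11  0.41  1.6  -0.    1.12 -1.3 ]
0.55 [np.float64(0.007), np.float64(-0.0042)]
0.6 [np.float64(0.0145), np.float64(-0.0084)]
0.65 [np.float64(0.0201), np.float64(-0.0136)]
0.7 [np.float64(0.026), np.float64(-0.0186)]
0.75 [np.float64(0.0322), np.float64(-0.0232)]
0.8 [np.float64(0.0385), np.float64(-0.0276)]
0.85 [np.float64(0.0451), np.float64(-0.0316)]
0.9 [np.float64(0.0518), np.float64(-0.0353)]
0.95 [np.float64(0.0588), np.float64(-0.0386)]
1.0 [np.float64(0.0659), np.float64(-0.0416)]
1.05 [np.float64(0.0731), np.float64(-0.0443)]
1.1 [np.float64(0.0804), np.float64(-0.0465)]
1.15 [np.float64(0.0879), np.float64(-0.0484)]
1.2 [np.float64(0.0954), np.float64(-0.05)]
1.25 [np.float64(0.1031), np.float64(-0.0511)]
1.3 [np.float64(0.1107), np.float64(-0.0519)]
1.35 [np.float64(0.1184), np.float64(-0.0523)]
1.4 [np.float64(0.1261), np.float64(-0.0523)]
1.45 [np.float64(0.1338), np.float64(-0.0519)]
1.5 [np.float64(0.1414), np.float64(-0.0511)]
1.55 [np.float64(0.1491), np.float64(-0.05)]
1.6 [np.float64(0.1566), np.float64(-0.0484)]
1.65 [np.float64(0.1641), np.float64(-0.0465)]
```

View pics/b3.png

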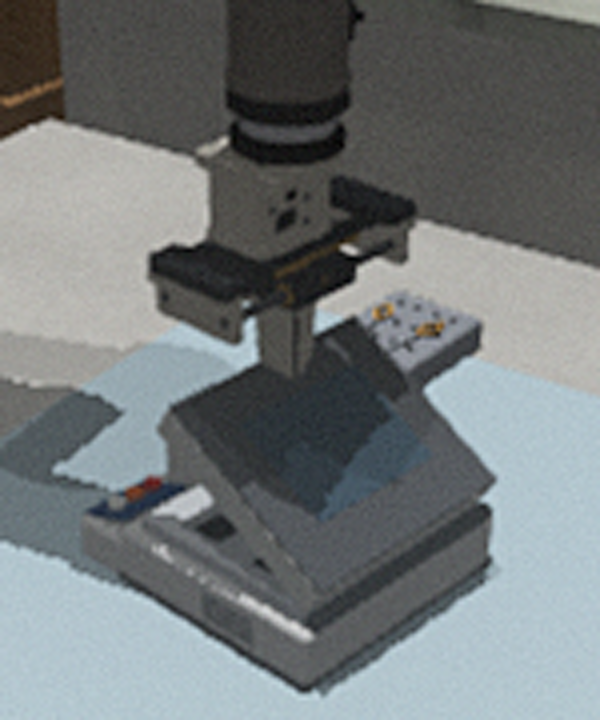

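>>> send_rows([
  [[0.007,-0.0042,0,0],[0.0145,-0.0084,0,0],[0.02,-0.0136,0,0],[0.026,-0.0186,0,0],[0.032,-0.0232,0,0],[0.0385,-0.0276,0,0],[0.045,-0.0316,0,0],[0.052,-0.0353,0,0]],
])

```text
time: 9.55
tool_pos: [0.5675, 0.1235, 0.1946]
tool_rot: [-1.57, -0.002, -0.16]
contact_force: [1.5, -0.5, 1.1]
opening: 0.0001
```

```bash
python3 path.py | tail -15; python3 -c "
from h import *
st();s=read_camera('scene')
crop(s,245,60,150,180,4,'b4.png')"
```

```text
0.95 [np.float64(0.0063), np.float64(-0.003)]
1.0 [np.float64(0.0134), np.float64(-0.006)]
1.05 [np.float64(0.0206), np.float64(-0.0086)]
1.1 [np.float64(0.028), np.float64(-0.0109)]
1.15 [np.float64(0.0354), np.float64(-0.0128)]
1.2 [np.float64(0.043), np.float64(-0.0143)]
1.25 [np.float64(0.0506), np.float64(-0.0154)]
1.3 [np.float64(0.0583), np.float64(-0.0162)]
1.35 [np.float64(0.0659), np.float64(-0.0166)]
1.4 [np.float64(0.0736), np.float64(-0.0166)]
1.45 [np.float64(0.0813), np.float64(-0.0162)]
1.5 [np.float64(0.089), np.float64(-0.0154)]
1.55 [np.float64(0.0966), np.float64(-0.0143)]
1.6 [np.float64(0.1041), np.float64(-0.0127)]
1.65 [np.float64(0.1116), np.float64(-0.0108)]
t 9.55 pos [0.5675 0.1235 0.1946] rot [-1.57  -0.002 -0.16 ] W [ 24.8   0.5 194.6] F [ 1.52 -0.52  1.09] op 0.0001 q [ 0.08  0.46  1.41  0.    1.26 -1.33]
```

View pics/b4.png

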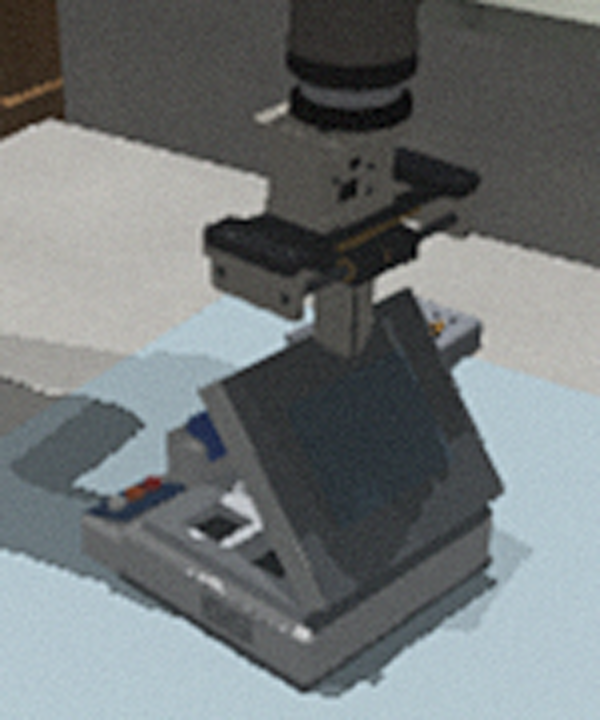

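>>> send_rows([
  [[0.0065,-0.003,0,0],[0.0135,-0.006,0,0],[0.0205,-0.0086,0,0],[0.028,-0.0109,0,0],[0.0355,-0.0128,0,0],[0.043,-0.0143,0,0],[0.0505,-0.0154,0,0],[0.058,-0.0162,0,0]],
])

```text
time: 10.4
tool_pos: [0.6266, 0.1139, 0.2116]
tool_rot: [-1.57, -0.004, -0.16]
contact_force: [0.6, -0.6, -0.9]
opening: 0.0003
```

```bash
python3 path.py | tail -7; python3 -c "
from h import *
st();s=read_camera('scene')
crop(s,245,60,150,180,4,'b5.png')"
```

```text
1.35 [np.float64(0.0061), np.float64(0.0004)]
1.4 [np.float64(0.0138), np.float64(0.0004)]
1.45 [np.float64(0.0215), np.float64(0.0008)]
1.5 [np.float64(0.0291), np.float64(0.0016)]
1.55 [np.float64(0.0368), np.float64(0.0027)]
1.6 [np.float64(0.0443), np.float64(0.0043)]
1.65 [np.float64(0.0518), np.float64(0.0062)]
t 10.4 pos [0.6266 0.1139 0.2116] rot [-1.57  -0.004 -0.16 ] W [ 84.6   0.5 211.6] F [ 0.6  -0.62 -0.9 ] op 0.0003 q [ 0.06  0.56  1.21 -0.    1.37 -1.35]
```

View pics/b5.png

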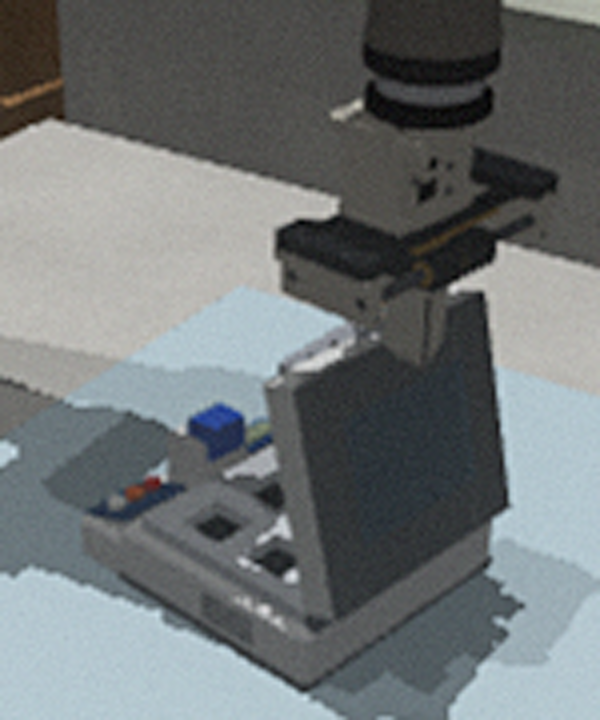

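>>> send_rows([
  [[0.006,0,0,0],[0.014,0,0,0],[0.0215,0,0,0],[0.029,0,0,0],[0.037,0,0,0],[0.044,0,0,0],[0.052,0,0,0],[0.058,-0.005,0,0]],
])

```text
time: 11.25
tool_pos: [0.6851, 0.1042, 0.2161]
tool_rot: [-1.57, -0.003, -0.161]
contact_force: [-1.2, 0.2, 0.1]
opening: 0.0009
```

>>> send_rows([
  [[0.004,-0.01,0,0],[0.004,-0.03,0,0],[0.004,-0.06,0,0],[0.004,-0.09,0,0],[0.004,-0.11,0,0],[0.004,-0.12,0,0],[0.004,-0.12,0,0]],
])

```text
time: 11.95
tool_pos: [0.6891, 0.1036, 0.3373]
tool_rot: [-1.57, -0.006, -0.161]
contact_force: [0.9, -0.7, 0.2]
opening: 0.0001
```

```bash
python3 -c "
from h import *
st();s=read_camera('scene');c=read_camera('top')
crop(s,125,60,260,280,2,'b6.png');crop(c,200,100,300,200,2,'b7.png')"
```

```text
t 11.95 pos [0.6891 0.1036 0.3373] rot [-1.57  -0.006 -0.161] W [1.480e+02 3.000e-01 3.373e+02] F [ 0.93 -0.67  0.16] op 0.0001 q [ 0.04  0.66  0.69  0.    1.78 -1.37]
```

View pics/b6.png

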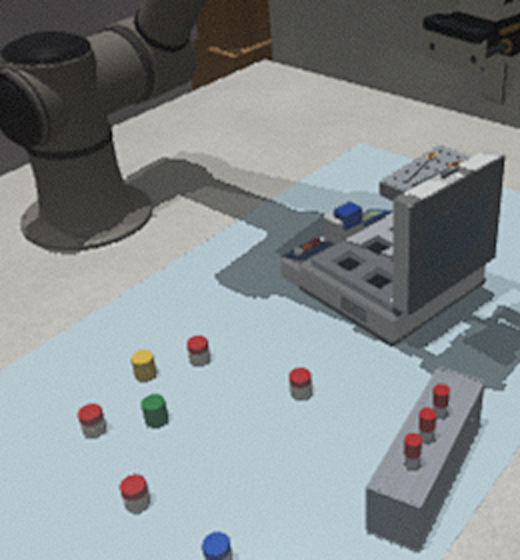

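View pics/b7.png

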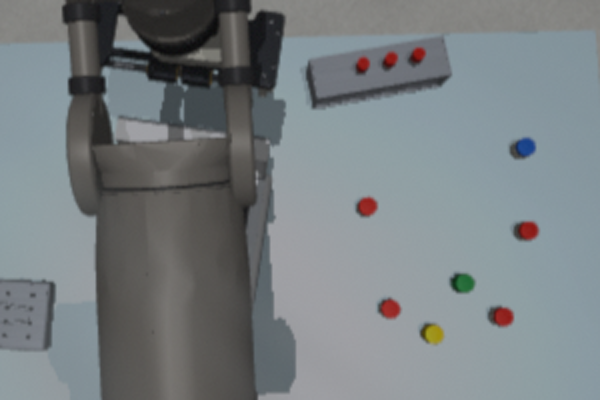

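```bash
python3 -c "
from h import *
c=read_camera('top')
for b,a in blobs(c): print(b,a,ray(c,b,.032).round(4))
print(rel([.5696,-.13,.15]))
o=sensors.observe()['tool_pos'];r=R.from_euler('xyz',sensors.observe()['tool_rot']).as_matrix()
pts=[o+r@np.array(v) for v in [(0,0,0),(0,0,.02),(0,0,-.02)]]
crop(c,240,80,120,70,6,'b8.png',pts)
"
```

```text
[408.93, 126.7] 30 [ 0.7984 -0.2172  0.032 ]
[394.85, 129.27] 26 [ 0.7914 -0.1744  0.032 ]
[381.11, 131.48] 27 [ 0.7855 -0.1327  0.032 ]
[383.16, 202.63] 57 [ 0.5696 -0.13    0.032 ]
[463.58, 214.72] 60 [ 0.529  -0.3634  0.032 ]
[394.73, 253.91] 56 [ 0.4199 -0.1572  0.032 ]
[451.08, 257.66] 61 [ 0.4058 -0.319   0.032 ]
(array([-0.08  ,  0.1842, -0.2496]), np.float64(0.02))
```

View pics/b8.png

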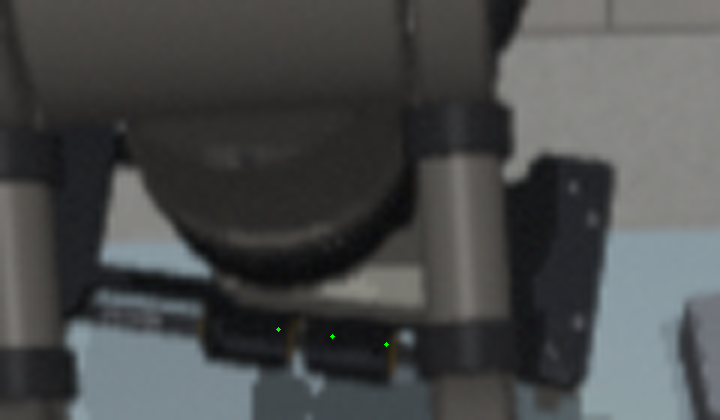

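>>> send_rows([
  [[-0.01,0.02,-0.03,0],[-0.02,0.045,-0.065,0],[-0.03,0.07,-0.1,0],[-0.04,0.1,-0.14,0],[-0.055,0.125,-0.18,0],[-0.07,0.15,-0.22,0],[-0.08,0.18,-0.2496,0],[-0.08,0.184,-0.2496,0]],
], gripper=0.6)

```text
time: 12.9
tool_pos: [0.5649, -0.1323, 0.1454]
tool_rot: [-1.57, 0.009, -0.165]
contact_force: [0.1, 0.5, 0.1]
opening: 0.0544
```

>>> send_rows([
  [[0,0,0,0],[0,0,0,0],[0,0,0,0],[0,0,0,0]],
])

```text
time: 13.3
tool_pos: [0.5658, -0.1316, 0.1462]
tool_rot: [-1.57, 0.007, -0.164]
contact_force: [-0.1, 0.2, 0.0]
opening: 0.0554
```

```bash
python3 -c "
from h import *
st();print(rel([.5696,-.13,.08]))
s=read_camera('scene')
o=sensors.observe()['tool_pos'];r=R.from_euler('xyz',sensors.observe()['tool_rot']).as_matrix()
pts=[o+r@np.array(v) for v in [(0,0,0),(0,0,.027),(0,0,-.027)]]+[[.5696,-.13,.032],[.5696,-.13,0]]
crop(s,225,170,100,100,7,'c1.png',pts)"
```

```text
t 13.3 pos [ 0.5658 -0.1316  0.1462] rot [-1.57   0.007 -0.164] W [  63.9 -251.6  146.2] F [-0.1   0.22  0.03] op 0.0554 q [-0.36  0.51  1.47 -0.    1.16 -1.77]
(array([0.004 , 0.0661, 0.0021]), np.float64(-0.14))
```

View pics/c1.png

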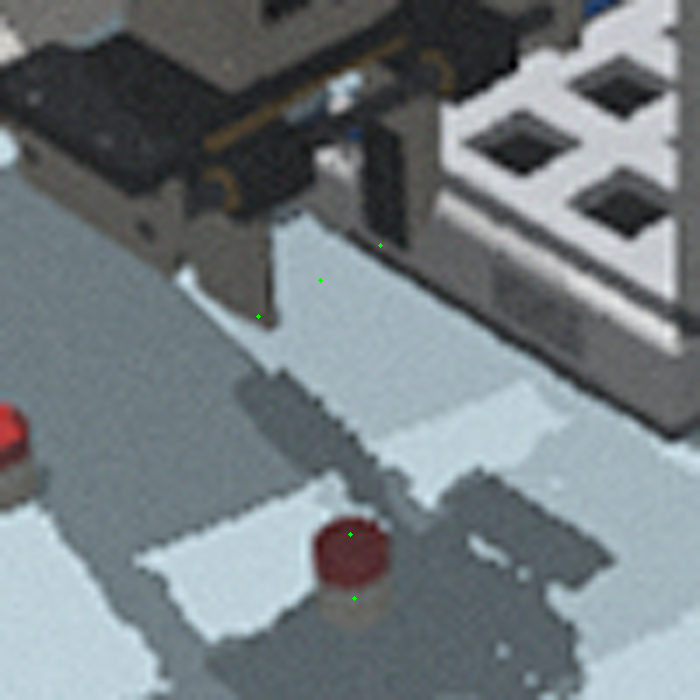

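>>> send_rows([
  [[0.004,0.02,0.002,0],[0.004,0.04,0.002,0],[0.004,0.06,0.002,0],[0.004,0.08,0.002,0],[0.004,0.095,0.002,0],[0.004,0.1,0.002,0],[0.004,0.1,0.002,0],[0.004,0.1,0.002,0]],
])

```text
time: 14.15
tool_pos: [0.5699, -0.1301, 0.047]
tool_rot: [-1.57, 0.006, -0.163]
contact_force: [0.2, 0.1, 0.2]
opening: 0.0557
```

```bash
python3 -c "
from h import *
st();print(rel([.5696,-.13,.0123]))
s=read_camera('scene')
crop(s,225,170,100,100,7,'c2.png')"
```

```text
t 14.15 pos [ 0.5699 -0.1301  0.047 ] rot [-1.57   0.006 -0.163] W [  67.8 -249.5   47. ] F [0.16 0.06 0.2 ] op 0.0557 q [-0.36  0.64  1.56 -0.    0.95 -1.76]
(array([-0.0001,  0.0347,  0.0001]), np.float64(-0.13))
```

View pics/c2.png

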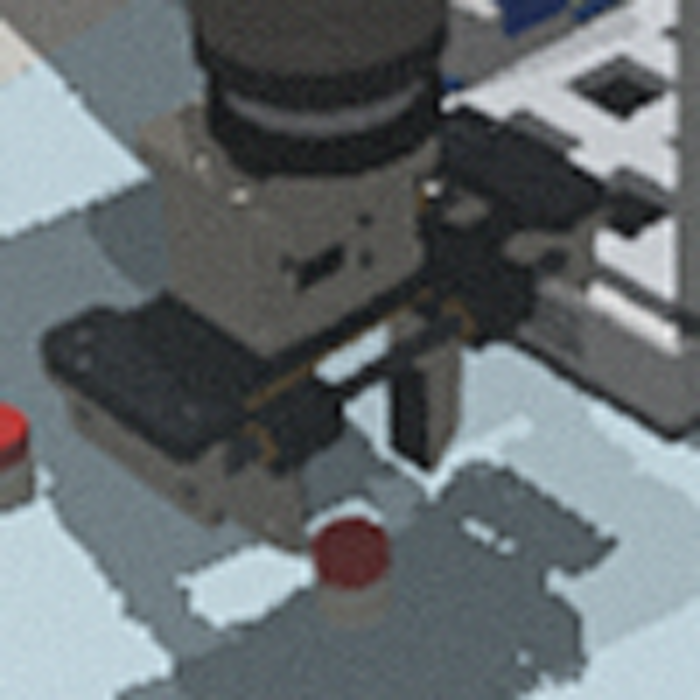

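>>> send_rows([
  [[0,0.01,0,0],[0,0.02,0,0],[0,0.028,0,0],[0,0.033,0,0],[0,0.034,0,0],[0,0.034,0,0],[0,0.034,0,0]],
])

```text
time: 14.9
tool_pos: [0.57, -0.1303, 0.0134]
tool_rot: [-1.571, 0.005, -0.163]
contact_force: [0.0, -0.5, -0.9]
opening: 0.0549
```

>>> send_rows([
  [[0,0,0,0],[0,0,0,0],[0,0,0,0],[0,0,0,0],[0,0,0,0],[0,0,0,0]],
], gripper=0.1, grip_force=10)

```text
time: 15.5
tool_pos: [0.57, -0.1303, 0.0135]
tool_rot: [-1.571, 0.005, -0.163]
contact_force: [0.8, 0.4, 1.5]
opening: 0.0276
```

```bash
python3 -c "
from h import *
st()
s=read_camera('scene')
crop(s,225,170,100,100,7,'c3.png')"
```

```text
t 15.5 pos [ 0.57   -0.1303  0.0135] rot [-1.571  0.005 -0.163] W [  67.9 -249.6   13.5] F [0.83 0.37 1.52] op 0.0276 q [-0.36  0.68  1.58 -0.    0.88 -1.76]
```

View pics/c3.png

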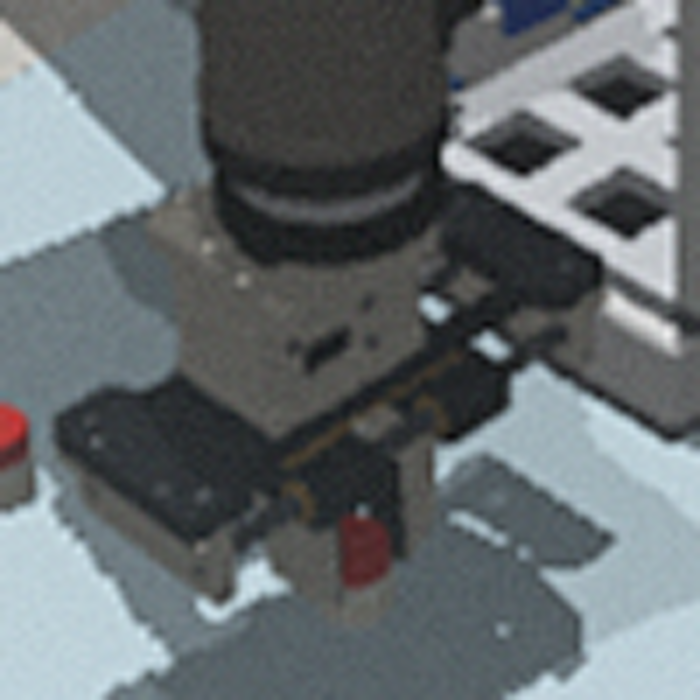

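>>> send_rows([
  [[0,-0.01,0,0],[0,-0.03,0,0],[0,-0.06,0,0],[0,-0.09,0,0],[0,-0.11,0,0],[0,-0.12,0,0],[0,-0.12,0,0]],
], grip_force=15)

```text
time: 16.25
tool_pos: [0.5713, -0.1307, 0.1351]
tool_rot: [-1.571, 0.002, -0.163]
contact_force: [0.6, -0.6, -0.5]
opening: 0.0277
```

```bash
python3 -c "
from h import *
st()
s=read_camera('scene')
x=sensors.observe()['tool_pos']
# predicted pot: bottom center at rep z -.0135, top +.0185
pts=[x+np.array([0,0,-.0135]),x+np.array([0,0,.0185])]
crop(s,240,150,80,80,9,'c4.png',pts)
for n,q in dict(w0=(-30,-60,48),w1=(-30,0,48),w2=(-30,60,48),w3=(30,-60,48),w4=(30,0,48),w5=(30,60,48)).items(): print(n,W(q).round(4))
print(rel(W((-30,60,160))),rel(W((-30,0,160))))"
```

```text
t 16.25 pos [ 0.5713 -0.1307  0.1351] rot [-1.571  0.002 -0.163] W [  69.3 -249.8  135.1] F [ 0.57 -0.56 -0.55] op 0.0277 q [-0.36  0.53  1.47 -0.    1.14 -1.76]
w0 [0.5038 0.0726 0.048 ]
w1 [0.5134 0.1318 0.048 ]
w2 [0.523 0.191 0.048]
w3 [0.563 0.063 0.048]
w4 [0.5726 0.1222 0.048 ]
w5 [0.5822 0.1814 0.048 ]
(array([-0.0993, -0.0259,  0.3094]), np.float64(-0.14)) (array([-0.0992, -0.0259,  0.2494]), np.float64(-0.14))
```

View pics/c4.png

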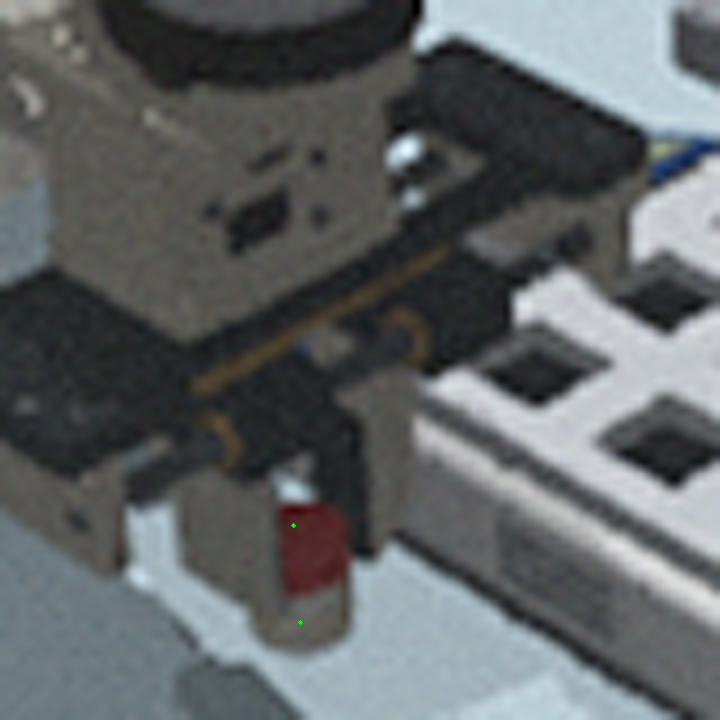

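```bash
python3 -c "
from h import *
c=read_camera('top')
pts=[W((x+a,y+b,60)) for x in(-30,30) for y in(-60,0,60) for a in(-19,19) for b in (-19,19)]
crop(c,245,165,100,110,7,'c5.png',pts)
s=read_camera('scene')
crop(s,255,120,130,120,6,'c6.png',pts)"
```

```text
(no output)
```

View pics/c5.png

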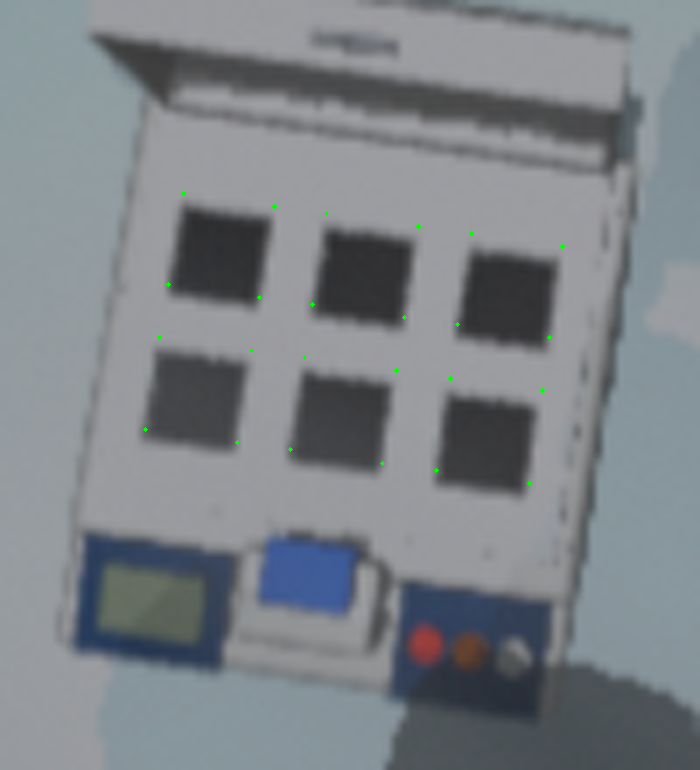

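View pics/c6.png

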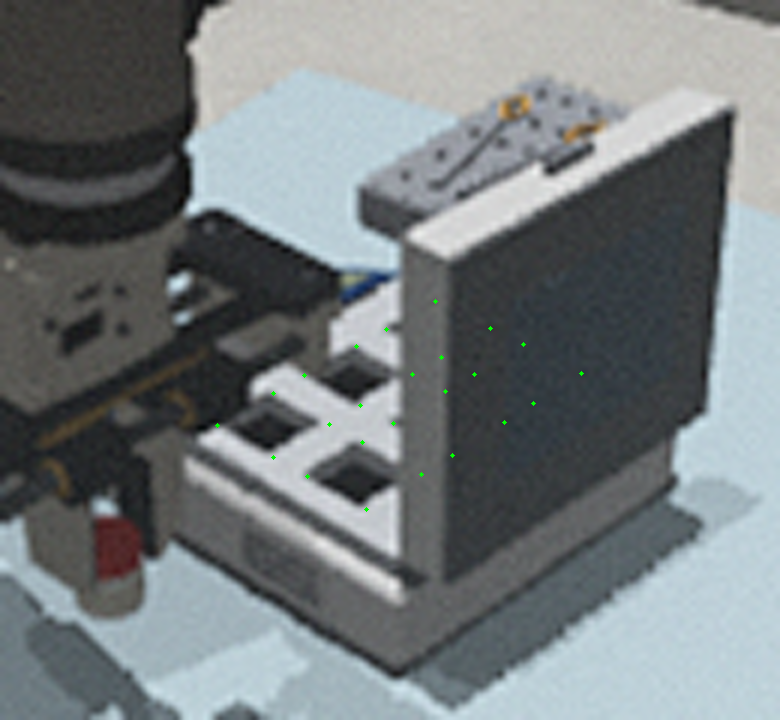

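```bash
cat > wells.py <<'E'
from h import *
from scipy.optimize import least_squares
c=read_camera('top')
g=cv2.cvtColor(c['frame'],cv2.COLOR_RGB2GRAY)
sub=g[185:240,260:330]
n,l,stt,ce=cv2.connectedComponentsWithStats((sub<85).astype(np.uint8))
cs=[ce[i]+[260,185] for i in range(1,n) if 100<stt[i,4]<300]
print([(stt[i,4],(ce[i]+[260,185]).round(1).tolist()) for i in range(1,n)])
W6=[(x,y) for x in(-30,30) for y in(-60,0,60)]
pairs=[]
for u in cs:
    d=[np.hypot(*(proj(c,W((x,y,58)))-u)) for x,y in W6]; pairs.append((W6[int(np.argmin(d))],u))
print(len(pairs))
for z in (60,54):
    f=lambda p:np.concatenate([proj(c,W((q[0],q[1],z),p))-u for q,u in pairs])
    r=least_squares(f,P);print(z,r.x.round(4),f(r.x).round(2))
E
python3 wells.py
```

```text
[(np.int32(146), [276.0, 201.1]), (np.int32(145), [296.5, 204.2]), (np.int32(143), [317.1, 207.3]), (np.int32(135), [272.5, 221.7]), (np.int32(143), [293.1, 224.8]), (np.int32(148), [313.9, 227.9])]
6
60 [ 0.538   0.128  -0.1705] [-0.05  0.   -0.01 -0.02  0.05 -0.02 -0.06 -0.02  0.04  0.01  0.03  0.05]
54 [ 0.5385  0.1285 -0.1704] [ 0.05  0.08 -0.02  0.04 -0.07  0.02  0.06 -0.06  0.05 -0.05 -0.07 -0.02]
```

```bash
sed -i 's/^P=.*/P=[.5382,.1282,-.1705]/' h.py; python3 -c "
from h import *
st();print(W((-30,60,160)),rel(W((-30,60,160))))"
```

```text
t 16.45 pos [ 0.5699 -0.1302  0.1321] rot [-1.57   0.008 -0.163] W [  75.  -249.2  132.1] F [ 0.27 -0.41 -0.08] op 0.0272 q [-0.36  0.54  1.48 -0.    1.14 -1.76]
[0.51881551 0.19242026 0.16      ] (array([-0.103 , -0.0269,  0.31  ]), np.float64(0.41))
```

>>> send_rows([
  [[-0.015,-0.02,0.01,0],[-0.035,-0.03,0.045,0],[-0.055,-0.03,0.085,0],[-0.075,-0.03,0.13,0.4],[-0.09,-0.03,0.175,0.4],[-0.1,-0.03,0.22,0.4],[-0.103,-0.03,0.265,0.4],[-0.103,-0.03,0.295,0.4]],
])

```text
time: 17.25
tool_pos: [0.5154, 0.1804, 0.1621]
tool_rot: [-1.57, 0.009, -0.169]
contact_force: [0.3, -0.2, -0.5]
opening: 0.0275
```

>>> send_rows([
  [[0,0,0.01,0],[0,0,0.015,0],[0,0,0.015,0],[0,0,0.015,0]],
])

```text
time: 17.65
tool_pos: [0.5179, 0.1939, 0.1618]
tool_rot: [-1.571, 0.01, -0.17]
contact_force: [-0.5, 0.6, -1.0]
opening: 0.0276
```

```bash
python3 -c "
from h import *
st();print(rel(W((-30,60,100))))"
```

```text
t 17.65 pos [0.5179 0.1939 0.1618] rot [-1.571  0.01  -0.17 ] W [-31.2  61.3 161.8] F [-0.54  0.65 -0.99] op 0.0276 q [ 0.22  0.45  1.53  0.    1.17 -1.19]
(array([ 0.0018,  0.0618, -0.0013]), np.float64(0.04))
```

>>> send_rows([
  [[0.001,0.015,-0.001,0],[0.002,0.03,-0.0015,0],[0.002,0.045,-0.0015,0],[0.002,0.055,-0.0015,0],[0.002,0.06,-0.0015,0],[0.002,0.062,-0.0015,0],[0.002,0.062,-0.0015,0]],
])

```text
time: 18.35
tool_pos: [0.5192, 0.192, 0.1001]
tool_rot: [-1.571, 0.01, -0.17]
contact_force: [0.6, -0.3, 0.2]
opening: 0.0276
```

```bash
python3 -c "
from h import *
st();print(rel(W((-30,60,63))))
s=read_camera('scene')
crop(s,245,100,100,100,7,'d1.png')"
```

```text
t 18.35 pos [0.5192 0.192  0.1001] rot [-1.571  0.01  -0.17 ] W [-29.5  59.6 100.1] F [ 0.65 -0.29  0.21] op 0.0276 q [ 0.21  0.52  1.6   0.    1.03 -1.19]
(array([-0.0001,  0.0371,  0.0004]), np.float64(0.02))
```

View pics/d1.png

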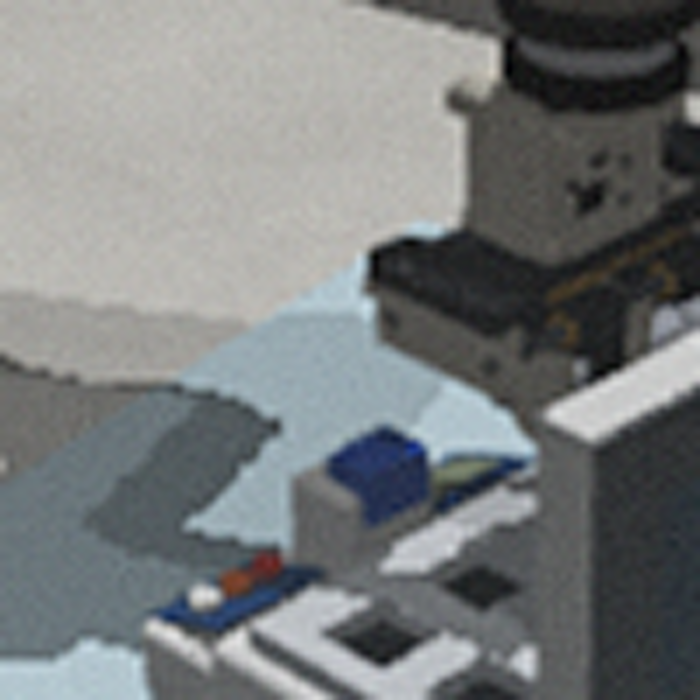

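>>> send_rows([
  [[0,0.01,0,0],[0,0.018,0,0],[0,0.023,0,0],[0,0.027,0,0],[0,0.03,0,0],[0,0.03,0,0]],
])

```text
time: 19.0
tool_pos: [0.5189, 0.1921, 0.0698]
tool_rot: [-1.571, 0.01, -0.17]
contact_force: [0.0, 0.4, -0.8]
opening: 0.0277
```

```bash
python3 -c "
from h import *
st()"
```

```text
t 19.0 pos [0.5189 0.1921 0.0698] rot [-1.571  0.01  -0.17 ] W [-29.9  59.7  69.8] F [ 0.04  0.37 -0.8 ] op 0.0277 q [ 0.21  0.56  1.63  0.    0.96 -1.19]
```

>>> send_rows([
  [[0,0.002,0,0],[0,0.004,0,0],[0,0.0055,0,0],[0,0.0065,0,0],[0,0.0065,0,0]],
])

```text
time: 19.5
tool_pos: [0.5187, 0.1921, 0.0632]
tool_rot: [-1.571, 0.01, -0.17]
contact_force: [-1.3, -0.5, -0.2]
opening: 0.0276
```

```bash
python3 -c "
from h import *
st()"
```

```text
t 19.5 pos [0.5187 0.1921 0.0632] rot [-1.571  0.01  -0.17 ] W [-30.   59.7  63.2] F [-1.26 -0.47 -0.19] op 0.0276 q [ 0.21  0.57  1.64  0.    0.94 -1.19]
```

>>> send_rows([
  [[0,0,0,0],[0,0,0,0],[0,0,0,0],[0,-0.005,0,0],[0,-0.02,0,0],[0,-0.05,0,0],[0,-0.08,0,0],[0,-0.11,0,0]],
], gripper=0.45)

```text
time: 20.3
tool_pos: [0.5197, 0.1919, 0.1747]
tool_rot: [-1.571, 0.01, -0.17]
contact_force: [-0.4, 0.6, -0.1]
opening: 0.0413
```

```bash
python3 -c "
from h import *
st();print(rel([.4199,-.1572,.15]))"
```

```text
t 20.3 pos [0.5197 0.1919 0.1747] rot [-1.571  0.01  -0.17 ] W [-29.   59.7 174.7] F [-0.38  0.62 -0.13] op 0.0413 q [ 0.21  0.44  1.51  0.    1.2  -1.19]
(array([-0.0391,  0.0252, -0.361 ]), np.float64(0.03))
```

>>> send_rows([
  [[-0.005,0,-0.045,0],[-0.01,0,-0.09,0],[-0.015,0,-0.135,0],[-0.02,0,-0.18,0],[-0.025,0,-0.225,0],[-0.03,0,-0.27,0],[-0.035,0.01,-0.315,0],[-0.039,0.025,-0.355,0]],
], gripper=0.6)

```text
time: 21.1
tool_pos: [0.4209, -0.1536, 0.1512]
tool_rot: [-1.572, 0.007, -0.17]
contact_force: [-0.4, 1.2, 0.3]
opening: 0.0554
```

>>> send_rows([
  [[0,0.01,-0.006,0],[0,0.02,-0.006,0],[0,0.02,-0.006,0]],
])

```text
time: 21.4
tool_pos: [0.4192, -0.1583, 0.1303]
tool_rot: [-1.571, 0.009, -0.17]
contact_force: [-0.2, 0.7, 0.3]
opening: 0.0552
```

```bash
python3 -c "
from h import *
st()
c=read_camera('top');s=read_camera('scene')
for b,a in blobs(c): print(b,a,ray(c,b,.032).round(4))
for b,a in blobs(s): print('s',b,a,ray(s,b,.026).round(4))
crop(c,245,165,100,110,6,'d2.png')
print(rel([.4199,-.1572,.05]))
crop(s,125,60,260,280,2,'d3.png')"
```

```text
t 21.4 pos [ 0.4192 -0.1583  0.1303] rot [-1.571  0.009 -0.17 ] W [ -68.7 -302.5  130.3] F [-0.17  0.68  0.25] op 0.0552 q [-0.53  0.31  1.85 -0.    0.98 -1.93]
[408.89, 126.52] 27 [ 0.799  -0.2171  0.032 ]
[395.0, 129.11] 28 [ 0.7919 -0.1748  0.032 ]
[381.11, 131.48] 27 [ 0.7855 -0.1327  0.032 ]
[463.74, 214.72] 58 [ 0.5289 -0.3639  0.032 ]
[272.12, 220.85] 41 [0.523  0.1971 0.032 ]
s [345.31, 254.74] 35 [ 0.7294 -0.0517  0.026 ]
s [169.62, 265.65] 66 [ 0.4032 -0.3194  0.026 ]
s [338.46, 266.65] 37 [ 0.7362 -0.0959  0.026 ]
s [331.19, 279.62] 42 [ 0.7435 -0.1405  0.026 ]
s [191.12, 301.94] 86 [ 0.5277 -0.3645  0.026 ]
(array([0.0003, 0.0813, 0.0011]), np.float64(0.11))
```

View pics/d2.png

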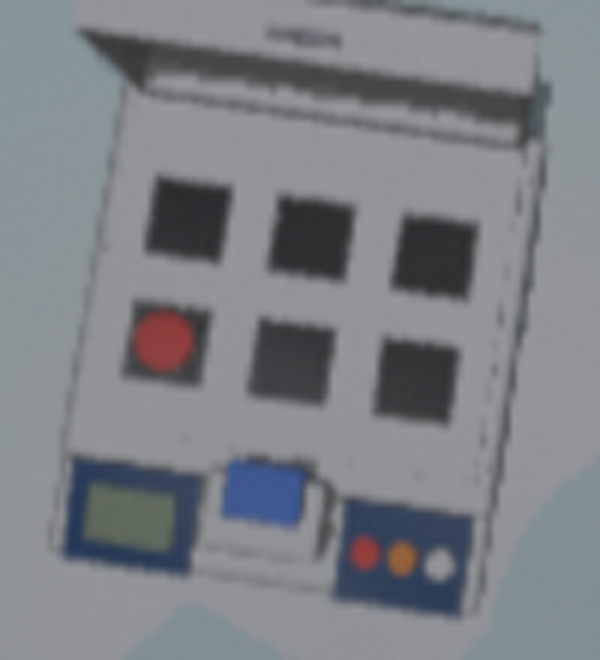

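View pics/d3.png

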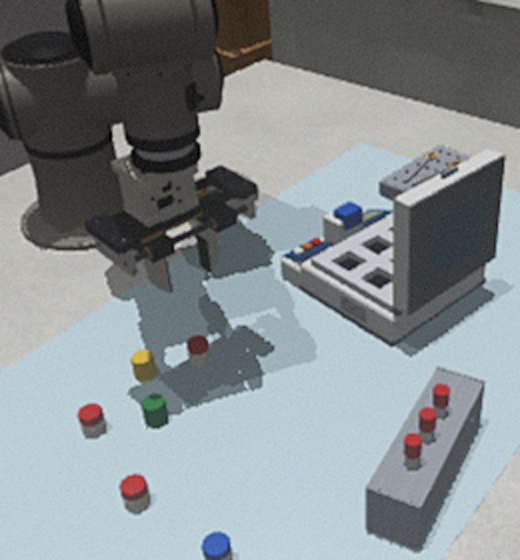

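```bash
python3 -c "
from h import *
c=read_camera('top')
print(ray(c,(417,267),.032),ray(c,(431.5,241),.032),ray(c,(272.12,220.85),.08),W((-30,60,48)))"
```

```text
[ 0.38133801 -0.21949665  0.032     ] [ 0.45465806 -0.26538435  0.032     ] [0.51976726 0.19029622 0.08      ] [0.51881551 0.19242026 0.048     ]
```

>>> send_rows([
  [[0,0.02,0.001,0],[0,0.04,0.001,0],[0,0.06,0.001,0],[0,0.075,0.001,0],[0,0.08,0.001,0],[0,0.08,0.001,0]],
])

```text
time: 22.15
tool_pos: [0.4201, -0.1567, 0.0516]
tool_rot: [-1.572, 0.007, -0.167]
contact_force: [0.1, 0.2, 0.2]
opening: 0.0552
```

```bash
python3 -c "
from h import *
st();print(rel([.4199,-.1572,.0132]))
s=read_camera('scene')
crop(s,160,170,100,100,7,'d4.png')"
```

```text
t 22.15 pos [ 0.4201 -0.1567  0.0516] rot [-1.572  0.007 -0.167] W [ -68.  -300.8   51.6] F [0.08 0.18 0.21] op 0.0552 q [-0.53  0.44  1.94 -0.01  0.77 -1.93]
(array([ 0.0001,  0.0384, -0.0005]), np.float64(0.2))
```

View pics/d4.png

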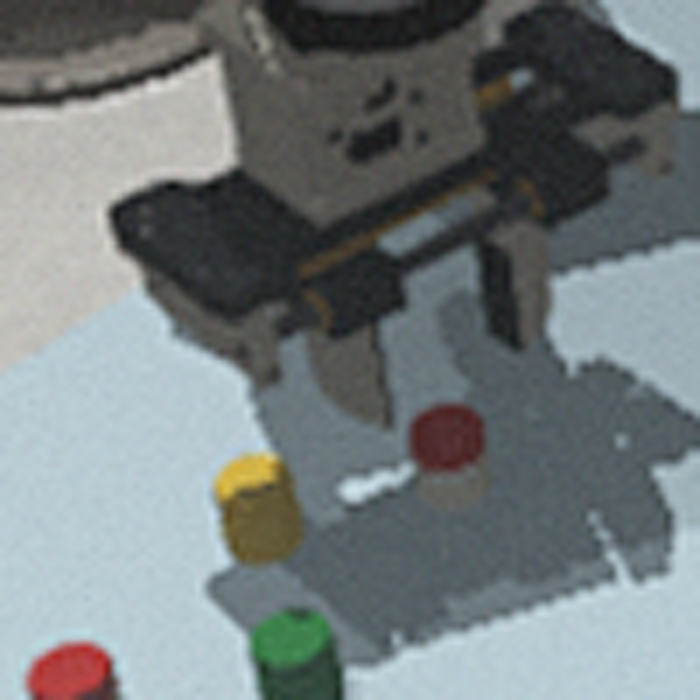

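>>> send_rows([
  [[0,0.012,0,0],[0,0.024,0,0],[0,0.032,0,0],[0,0.037,0,0],[0,0.038,0,0],[0,0.038,0,0]],
])

```text
time: 22.8
tool_pos: [0.4204, -0.1571, 0.0143]
tool_rot: [-1.572, 0.006, -0.167]
contact_force: [-1.1, 0.5, 0.6]
opening: 0.055
```

>>> send_rows([
  [[0,0,0,0],[0,0,0,0],[0,0,0,0],[0,0,0,0],[0,0,0,0]],
], gripper=0.1, grip_force=15)

```text
time: 23.3
tool_pos: [0.4205, -0.1572, 0.0145]
tool_rot: [-1.573, 0.005, -0.167]
contact_force: [-0.1, 0.2, 1.7]
opening: 0.0274
```

```bash
python3 -c "
from h import *
st();print(rel(W((-30,0,165))),rel(W((-30,-60,165))))
s=read_camera('scene')
crop(s,160,170,100,100,7,'d5.png')"
```

```text
t 23.3 pos [ 0.4205 -0.1572  0.0145] rot [-1.573  0.005 -0.167] W [ -67.6 -301.2   14.5] F [-0.09  0.24  1.66] op 0.0274 q [-0.53  0.51  1.97 -0.01  0.67 -1.93]
(array([ 0.0377, -0.1513,  0.3008]), np.float64(0.18)) (array([ 0.0375, -0.1512,  0.2408]), np.float64(0.18))
```

View pics/d5.png

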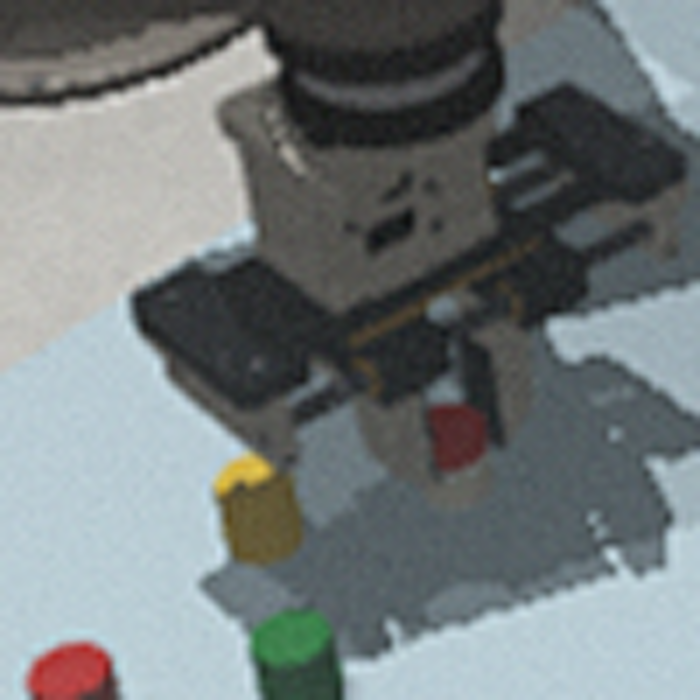

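>>> send_rows([
  [[0,-0.02,0,0],[0,-0.05,0,0],[0.0,-0.09,0.01,0],[0.005,-0.13,0.04,0],[0.01,-0.15,0.085,0],[0.02,-0.152,0.13,0],[0.028,-0.152,0.175,0],[0.035,-0.152,0.215,0]],
])

```text
time: 24.15
tool_pos: [0.492, 0.0512, 0.1662]
tool_rot: [-1.572, 0.005, -0.167]
contact_force: [0.9, -0.5, -0.8]
opening: 0.0275
```

>>> send_rows([
  [[0.0025,0,0.025,0],[0.0025,0,0.026,0],[0.0025,0,0.026,0],[0.0025,0,0.026,0]],
])

```text
time: 24.55
tool_pos: [0.4984, 0.0755, 0.166]
tool_rot: [-1.573, 0.005, -0.168]
contact_force: [0.9, 0.1, -0.4]
opening: 0.0275
```

```bash
python3 -c "
from h import *
st();print(rel(W((-30,-60,100))))"
```

```text
t 24.55 pos [0.4984 0.0755 0.166 ] rot [-1.573  0.005 -0.168] W [-30.3 -58.7 166. ] F [ 0.87  0.11 -0.37] op 0.0275 q [-0.    0.36  1.66 -0.    1.12 -1.4 ]
(array([ 0.0006,  0.066 , -0.0012]), np.float64(0.17))
```

>>> send_rows([
  [[0.0005,0.02,-0.001,0],[0.0005,0.04,-0.001,0],[0.0005,0.058,-0.001,0],[0.0005,0.07,-0.001,0],[0.0005,0.08,-0.001,0],[0.0005,0.086,-0.001,0],[0.0005,0.09,-0.001,0],[0.0005,0.09,-0.001,0]],
])

```text
time: 25.35
tool_pos: [0.4982, 0.0743, 0.0759]
tool_rot: [-1.573, 0.005, -0.168]
contact_force: [0.5, -0.5, -0.8]
opening: 0.027
```

```bash
python3 -c "
from h import *
st();print(rel(W((-30,-60,64))))
s=read_camera('scene')
crop(s,245,100,100,100,7,'d6.png')"
```

```text
t 25.35 pos [0.4982 0.0743 0.0759] rot [-1.573  0.005 -0.168] W [-30.2 -59.9  75.9] F [ 0.54 -0.47 -0.8 ] op 0.027 q [-0.    0.48  1.77 -0.    0.9  -1.41]
(array([ 0.0003,  0.0119, -0.0001]), np.float64(0.16))
```

View pics/d6.png

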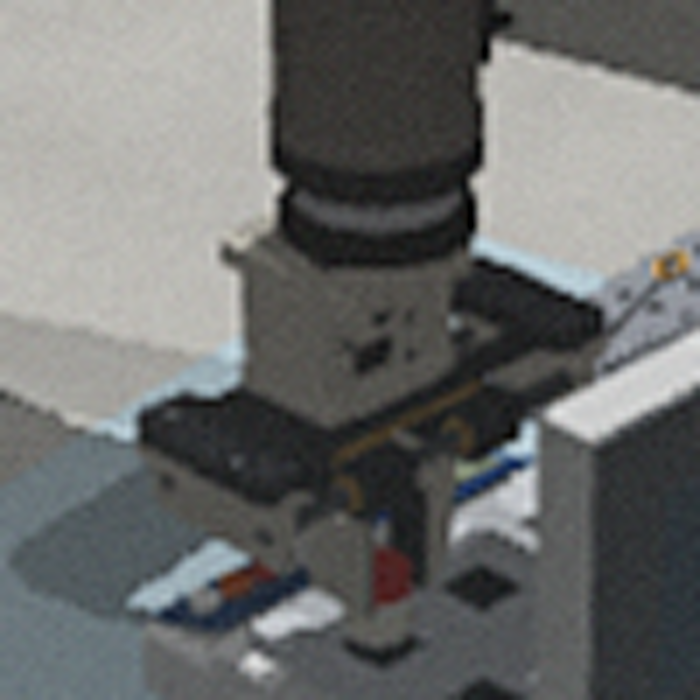

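Pot enters the front-right well centred (crop (380,640)). Lower and release.

>>> send_rows([
  [[0,0.003,0,0],[0,0.006,0,0],[0,0.009,0,0],[0,0.011,0,0],[0,0.012,0,0],[0,0.012,0,0]],
])

```text
time: 26.0
tool_pos: [0.4983, 0.0743, 0.064]
tool_rot: [-1.573, 0.005, -0.168]
contact_force: [0.4, 0.5, -0.6]
opening: 0.0274
```

>>> send_rows([
  [[0,0,0,0],[0,0,0,0],[0,0,0,0],[0,-0.005,0,0],[0,-0.02,0,0],[0,-0.05,0,0],[0,-0.08,0,0],[0,-0.1,0,0]],
], gripper=0.45)

```text
time: 26.8
tool_pos: [0.4995, 0.0745, 0.1665]
tool_rot: [-1.572, 0.003, -0.168]
contact_force: [0.8, -0.2, -0.4]
opening: 0.0418
```

```bash
python3 -c "
from h import *
st()
c=read_camera('top');s=read_camera('scene')
for b,a in blobs(c): print(b,a,ray(c,b,.032).round(4))
for b,a in blobs(s): print('s',b,a,ray(s,b,.026).round(4))
crop(s,245,100,100,100,7,'d7.png')
print(rel([.4057,-.319,.15]))"
```

```text
t 26.8 pos [0.4995 0.0745 0.1665] rot [-1.572  0.003 -0.168] W [-29.1 -59.5 166.5] F [ 0.81 -0.15 -0.36] op 0.0418 q [-0.    0.36  1.66 -0.    1.12 -1.41]
[408.89, 126.52] 27 [ 0.799  -0.2171  0.032 ]
[395.15, 128.96] 26 [ 0.7923 -0.1753  0.032 ]
[381.11, 131.48] 27 [ 0.7855 -0.1327  0.032 ]
[463.74, 214.72] 58 [ 0.5289 -0.3639  0.032 ]
[451.08, 257.66] 61 [ 0.4058 -0.319   0.032 ]
s [345.31, 254.74] 35 [ 0.7294 -0.0517  0.026 ]
s [169.52, 265.59] 64 [ 0.4028 -0.3194  0.026 ]
s [338.46, 266.65] 37 [ 0.7362 -0.0959  0.026 ]
s [331.27, 279.56] 41 [ 0.7435 -0.1403  0.026 ]
s [191.18, 301.92] 87 [ 0.5277 -0.3644  0.026 ]
(array([-0.028 ,  0.0177, -0.4038]), np.float64(0.17))
```

View pics/d7.png

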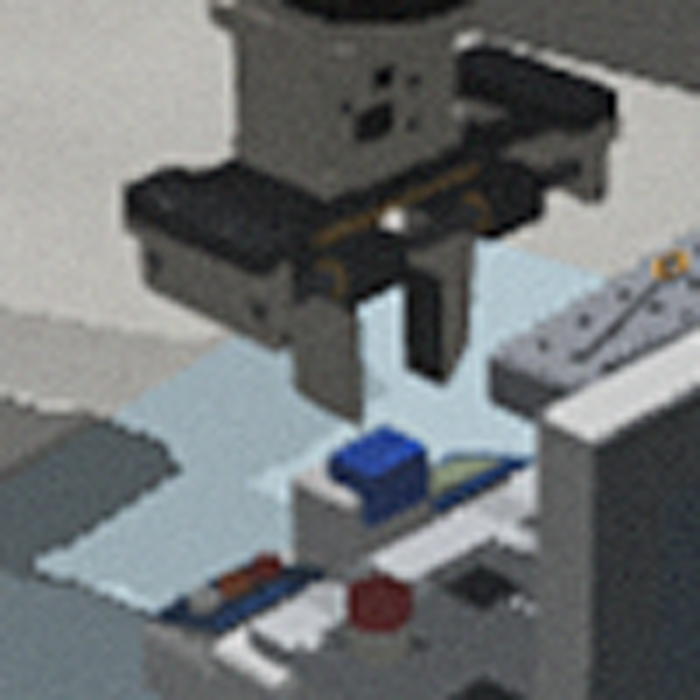

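>>> send_rows([
  [[-0.004,0,-0.045,0],[-0.007,0,-0.095,0],[-0.01,0,-0.145,0],[-0.014,0,-0.195,0],[-0.017,0,-0.245,0],[-0.02,0,-0.295,0],[-0.024,0,-0.345,0],[-0.028,0.01,-0.385,0]],
], gripper=0.6)

```text
time: 27.7
tool_pos: [0.4082, -0.3033, 0.1579]
tool_rot: [-1.573, -0.003, -0.169]
contact_force: [0.5, -0.3, -0.2]
opening: 0.0553
```

```bash
python3 -c "
from h import *
st();print(rel([.4058,-.319,.055]))"
```

```text
t 27.7 pos [ 0.4082 -0.3033  0.1579] rot [-1.573 -0.003 -0.169] W [ -54.9 -447.3  157.9] F [ 0.48 -0.31 -0.21] op 0.0553 q [-0.79  0.37  1.67 -0.    1.1  -2.19]
(array([ 0.    ,  0.1029, -0.0156]), np.float64(0.11))
```

>>> send_rows([
  [[0,0.01,-0.01,0],[0,0.03,-0.0155,0],[0,0.055,-0.0155,0],[0,0.08,-0.0155,0],[0,0.097,-0.0155,0],[0,0.102,-0.0155,0],[0,0.102,-0.0155,0]],
])

```text
time: 28.4
tool_pos: [0.4055, -0.3179, 0.0551]
tool_rot: [-1.572, -0.001, -0.168]
contact_force: [-0.3, -0.5, 0.0]
opening: 0.0552
```

```bash
python3 -c "
from h import *
st();print(rel([.4058,-.319,.0132]))
s=read_camera('scene')
crop(s,110,190,100,100,7,'e1.png')"
```

```text
t 28.4 pos [ 0.4055 -0.3179  0.0551] rot [-1.572e+00 -1.000e-03 -1.680e-01] W [ -55.1 -462.2   55.1] F [-0.25 -0.48  0.05] op 0.0552 q [-0.81  0.52  1.76 -0.    0.85 -2.22]
(array([ 0.0005,  0.0419, -0.001 ]), np.float64(0.14))
```

View pics/e1.png

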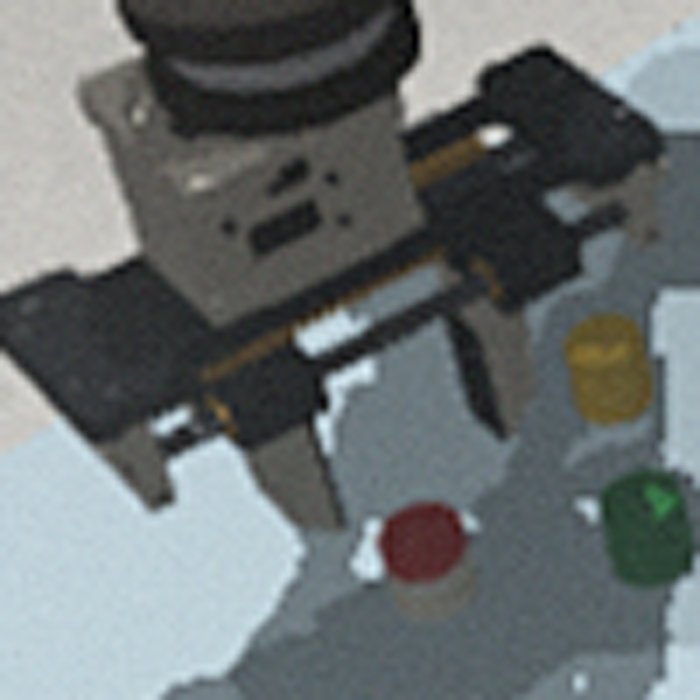

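>>> send_rows([
  [[0.001,0.012,-0.001,0],[0.001,0.024,-0.001,0],[0.001,0.034,-0.001,0],[0.001,0.041,-0.001,0],[0.001,0.042,-0.001,0],[0.001,0.042,-0.001,0]],
])

```text
time: 29.05
tool_pos: [0.4068, -0.3197, 0.0137]
tool_rot: [-1.572, -0.002, -0.168]
contact_force: [-0.2, -0.4, 0.3]
opening: 0.0553
```

>>> send_rows([
  [[0,0,0,0],[0,0,0,0],[0,0,0,0],[0,0,0,0],[0,0,0,0]],
], gripper=0.1)

```text
time: 29.55
tool_pos: [0.4069, -0.3198, 0.0139]
tool_rot: [-1.573, -0.002, -0.168]
contact_force: [0.3, 0.1, 2.3]
opening: 0.0278
```

```bash
python3 -c "
from h import *
st();print(rel(W((30,0,165))))"
```

```text
t 29.55 pos [ 0.4069 -0.3198  0.0139] rot [-1.573 -0.002 -0.168] W [ -53.4 -463.8   13.9] F [0.26 0.1  2.27] op 0.0278 q [-0.81  0.59  1.79 -0.    0.76 -2.22]
(array([ 0.0848, -0.1518,  0.4633]), np.float64(0.13))
```

>>> send_rows([
  [[0,-0.02,0,0],[0,-0.06,0,0],[0.0,-0.1,0.02,0],[0.005,-0.14,0.06,0],[0.015,-0.155,0.11,0],[0.03,-0.155,0.16,0],[0.04,-0.155,0.21,0],[0.05,-0.155,0.26,0]],
])

```text
time: 30.35
tool_pos: [0.4953, -0.0817, 0.169]
tool_rot: [-1.573, -0.003, -0.169]
contact_force: [0.6, 0.2, 0.2]
opening: 0.0275
```

```bash
python3 -c "
from h import *
st();print(rel(W((30,0,165))))
s=read_camera('scene');c=read_camera('top')
crop(s,125,60,260,280,2,'e2.png');crop(c,245,165,250,110,3,'e3.png')
for b,a in blobs(c): print(b,a,ray(c,b,.032).round(4))"
```

```text
t 30.35 pos [ 0.4953 -0.0817  0.169 ] rot [-1.573 -0.003 -0.169] W [  -6.7 -214.1  169. ] F [0.63 0.17 0.22] op 0.0275 q [-0.32  0.35  1.67 -0.    1.12 -1.72]
(array([0.0371, 0.0037, 0.214 ]), np.float64(0.11))
[409.0, 126.5] 28 [ 0.799  -0.2174  0.032 ]
[395.0, 129.11] 28 [ 0.7919 -0.1748  0.032 ]
[381.11, 131.48] 27 [ 0.7855 -0.1327  0.032 ]
[463.74, 214.72] 58 [ 0.5289 -0.3639  0.032 ]
[271.95, 220.93] 44 [0.5227 0.1976 0.032 ]
[313.9, 227.9] 71 [0.4998 0.0751 0.032 ]
```

View pics/e2.png

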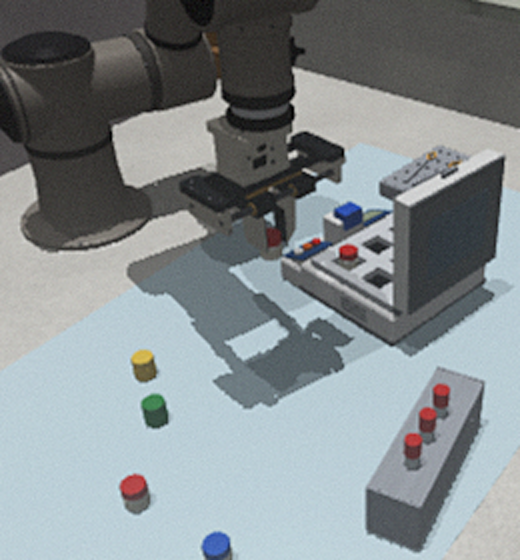

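View pics/e3.png

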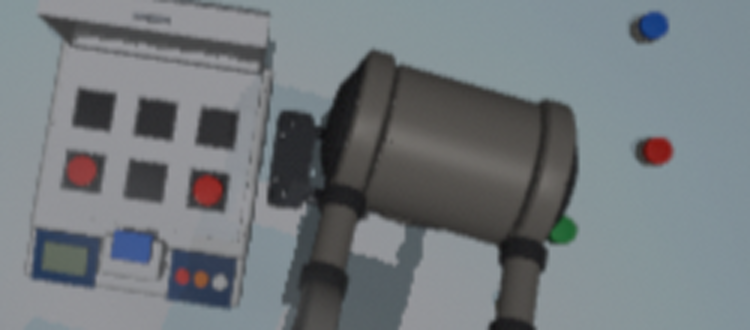

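>>> send_rows([
  [[0.008,0,0.04,0],[0.015,0,0.085,0],[0.022,0,0.13,0],[0.03,0,0.17,0],[0.034,0,0.2,0],[0.036,0,0.214,0],[0.036,0,0.214,0],[0.036,0,0.214,0]],
])

```text
time: 31.25
tool_pos: [0.5656, 0.1259, 0.1685]
tool_rot: [-1.572, -0.002, -0.162]
contact_force: [-0.6, -0.0, 0.0]
opening: 0.0276
```

```bash
python3 -c "
from h import *
st();print(rel(W((29.5,0,64))))"
```

```text
t 31.25 pos [0.5656 0.1259 0.1685] rot [-1.572 -0.002 -0.162] W [ 27.4   2.4 168.5] F [-0.61 -0.03  0.04] op 0.0276 q [ 0.09  0.49  1.45 -0.    1.2  -1.32]
(array([ 0.0019,  0.1045, -0.0023]), np.float64(0.49))
```

>>> send_rows([
  [[0.001,0.01,-0.002,0.5],[0.002,0.03,-0.0023,0.5],[0.002,0.05,-0.0023,0.5],[0.002,0.068,-0.0023,0.5],[0.002,0.08,-0.0023,0.5],[0.002,0.088,-0.0023,0.5],[0.002,0.092,-0.0023,0.5],[0.002,0.092,-0.0023,0.5]],
])

```text
time: 32.05
tool_pos: [0.5673, 0.1229, 0.0763]
tool_rot: [-1.572, -0.002, -0.171]
contact_force: [0.0, -0.2, 0.0]
opening: 0.0272
```

```bash
python3 -c "
from h import *
st();print(rel(W((29.5,0,63.4))))"
```

```text
t 32.05 pos [0.5673 0.1229 0.0763] rot [-1.572 -0.002 -0.171] W [29.6 -0.3 76.3] F [ 0.04 -0.18  0.04] op 0.0272 q [ 0.08  0.59  1.55 -0.    1.   -1.32]
(array([-0.0001,  0.0129,  0.0003]), np.float64(-0.04))
```

>>> send_rows([
  [[0,0.003,0,0],[0,0.006,0,0],[0,0.009,0,0],[0,0.012,0,0],[0,0.013,0,0],[0,0.013,0,0]],
])

```text
time: 32.65
tool_pos: [0.5672, 0.1229, 0.0631]
tool_rot: [-1.572, -0.001, -0.171]
contact_force: [-0.8, -0.6, -0.4]
opening: 0.0276
```

>>> send_rows([
  [[0,0,0,0],[0,0,0,0],[0,0,0,0],[0,-0.005,0,0],[0,-0.02,0,0],[0,-0.05,0,0],[0,-0.08,0,0],[0,-0.1,0,0]],
], gripper=0.45)

```text
time: 33.45
tool_pos: [0.5678, 0.1231, 0.1658]
tool_rot: [-1.571, -0.004, -0.171]
contact_force: [0.4, 0.5, 0.1]
opening: 0.0411
```

```bash
python3 -c "
from h import *
st()
c=read_camera('top');s=read_camera('scene')
for b,a in blobs(c): print(b,a,ray(c,b,.032).round(4))
print(rel([.5289,-.3637,.15]))"
```

```text
t 33.45 pos [0.5678 0.1231 0.1658] rot [-1.571 -0.004 -0.171] W [ 30.    0.  165.8] F [0.36 0.54 0.1 ] op 0.0411 q [ 0.08  0.49  1.45 -0.    1.19 -1.32]
[409.0, 126.5] 28 [ 0.799  -0.2174  0.032 ]
[394.89, 129.15] 27 [ 0.7918 -0.1745  0.032 ]
[381.0, 131.5] 26 [ 0.7854 -0.1324  0.032 ]
[463.74, 214.72] 58 [ 0.5289 -0.3639  0.032 ]
[271.93, 221.03] 60 [0.5225 0.1977 0.032 ]
(array([ 0.0433,  0.0169, -0.4867]), np.float64(-0.03))
```

>>> send_rows([
  [[-0.005,0,-0.045,0],[-0.008,0,-0.095,0],[-0.008,0,-0.145,0],[-0.008,0,-0.195,0],[-0.004,0,-0.245,0],[0.005,0,-0.295,0],[0.018,0,-0.345,0],[0.03,0,-0.395,0]],
], gripper=0.6)

```text
time: 34.35
tool_pos: [0.5303, -0.2688, 0.166]
tool_rot: [-1.57, -0.007, -0.171]
contact_force: [1.3, 0.5, -0.3]
opening: 0.055
```

```bash
python3 -c "
from h import *
st();c=read_camera('top');
for b,a in blobs(c): print(b,a,ray(c,b,.032).round(4))
crop(c,245,165,100,110,6,'f1.png')
print(rel([.5289,-.3637,.06]))"
```

```text
t 34.35 pos [ 0.5303 -0.2688  0.166 ] rot [-1.57  -0.007 -0.171] W [  59.6 -392.6  166. ] F [ 1.29  0.5  -0.27] op 0.055 q [-0.6   0.51  1.41  0.    1.21 -2.  ]
[408.93, 126.7] 30 [ 0.7984 -0.2172  0.032 ]
[395.0, 129.11] 28 [ 0.7919 -0.1748  0.032 ]
[381.11, 131.61] 28 [ 0.7851 -0.1327  0.032 ]
[296.23, 204.31] 78 [0.5702 0.1259 0.032 ]
[272.04, 221.02] 46 [0.5225 0.1974 0.032 ]
[313.9, 227.9] 71 [0.4998 0.0751 0.032 ]
(array([ 0.0127,  0.1063, -0.0855]), np.float64(-0.28))
```

View pics/f1.png

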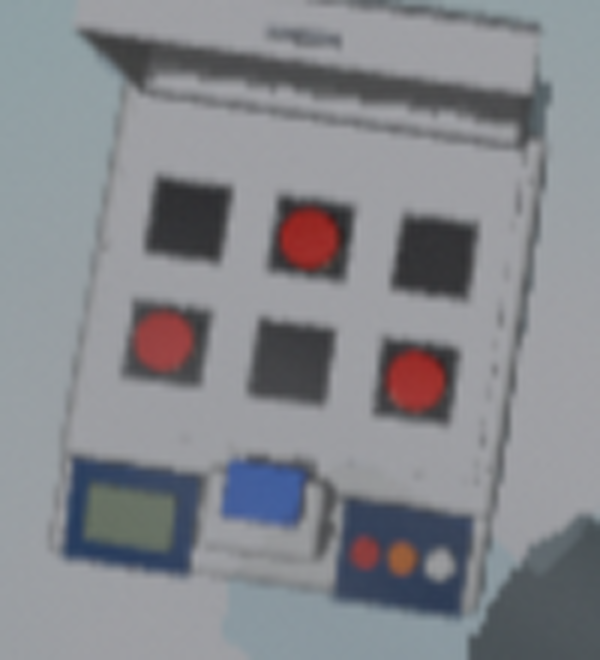

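>>> send_rows([
  [[0.006,0.0,-0.035,0],[0.012,0.01,-0.07,0],[0.0127,0.035,-0.0855,0],[0.0127,0.06,-0.0855,0],[0.0127,0.085,-0.0855,0],[0.0127,0.1,-0.0855,0],[0.0127,0.106,-0.0855,0],[0.0127,0.106,-0.0855,0]],
])

```text
time: 35.2
tool_pos: [0.5283, -0.363, 0.0589]
tool_rot: [-1.573, -0.007, -0.175]
contact_force: [-0.7, -0.2, 0.8]
opening: 0.0549
```

```bash
python3 -c "
from h import *
st();print(rel([.5289,-.3637,.0132]))
s=read_camera('scene')
for b,a in blobs(s): print('s',b,a,ray(s,b,.026).round(4))
crop(s,140,230,100,100,7,'f2.png')"
```

```text
t 35.2 pos [ 0.5283 -0.363   0.0589] rot [-1.573 -0.007 -0.175] W [  73.6 -485.7   58.9] F [-0.73 -0.22  0.81] op 0.0549 q [-0.72  0.7   1.39  0.    1.05 -2.12]
(array([ 0.0004,  0.0457, -0.0005]), np.float64(-0.27))
s [298.4, 184.94] 35 [0.4536 0.1331 0.026 ]
s [345.36, 254.91] 33 [ 0.7298 -0.0521  0.026 ]
s [338.53, 266.71] 38 [ 0.7365 -0.096   0.026 ]
s [331.19, 279.62] 42 [ 0.7435 -0.1405  0.026 ]
```

View pics/f2.png

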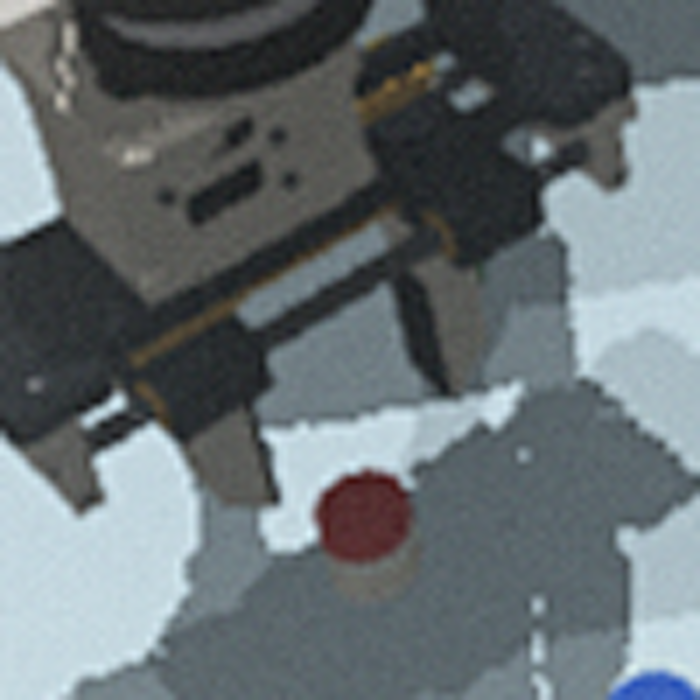

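>>> send_rows([
  [[0.001,0.012,0,0],[0.001,0.024,0,0],[0.001,0.035,0,0],[0.001,0.043,0,0],[0.001,0.0455,0,0],[0.001,0.0455,0,0]],
])

```text
time: 35.85
tool_pos: [0.53, -0.3637, 0.014]
tool_rot: [-1.574, -0.008, -0.175]
contact_force: [0.5, 0.2, 0.4]
opening: 0.0548
```

>>> send_rows([
  [[0,0,0,0],[0,0,0,0],[0,0,0,0],[0,0,0,0],[0,0,0,0]],
], gripper=0.1)

```text
time: 36.35
tool_pos: [0.5302, -0.3639, 0.0144]
tool_rot: [-1.574, -0.008, -0.175]
contact_force: [0.3, -0.2, 1.9]
opening: 0.0275
```

```bash
python3 -c "
from h import *
st();print(rel(W((-30,0,165))))"
```

```text
t 36.35 pos [ 0.5302 -0.3639  0.0144] rot [-1.574 -0.008 -0.175] W [  75.6 -486.3   14.4] F [ 0.27 -0.21  1.86] op 0.0275 q [-0.72  0.76  1.41  0.    0.96 -2.12]
(array([-0.1066, -0.1533,  0.4852]), np.float64(-0.27))
```

>>> send_rows([
  [[0,-0.02,0,0],[-0.005,-0.06,0.0,0],[-0.015,-0.1,0.025,0],[-0.03,-0.14,0.065,0],[-0.046,-0.155,0.11,-0.3],[-0.05,-0.155,0.16,-0.3],[-0.05,-0.155,0.21,-0.3],[-0.05,-0.155,0.26,-0.3]],
])

```text
time: 37.15
tool_pos: [0.5237, -0.1038, 0.1687]
tool_rot: [-1.575, -0.01, -0.171]
contact_force: [0.2, 0.0, 0.4]
opening: 0.0273
```

```bash
python3 -c "
from h import *
st();print(rel(W((29.5,-60,165))))"
```

```text
t 37.15 pos [ 0.5237 -0.1038  0.1687] rot [-1.575 -0.01  -0.171] W [  25.1 -231.1  168.7] F [0.22 0.05 0.43] op 0.0273 q [-0.34  0.4   1.59 -0.    1.14 -1.74]
(array([0.0043, 0.0031, 0.1711]), np.float64(-0.02))
```

>>> send_rows([
  [[0,0,0.04,0],[0,0,0.08,0],[0,0,0.12,0],[0.002,0,0.15,0],[0.004,0,0.168,0],[0.004,0,0.171,0],[0.004,0,0.171,0]],
])

```text
time: 37.85
tool_pos: [0.5565, 0.0641, 0.168]
tool_rot: [-1.575, -0.009, -0.17]
contact_force: [-0.5, -0.3, -0.3]
opening: 0.0276
```

```bash
python3 -c "
from h import *
st();print(rel(W((29.5,-60,63.8))))"
```

```text
t 37.85 pos [0.5565 0.0641 0.168 ] rot [-1.575 -0.009 -0.17 ] W [ 28.9 -60.1 168. ] F [-0.54 -0.28 -0.34] op 0.0276 q [-0.02  0.45  1.52 -0.01  1.17 -1.42]
(array([-0.0004,  0.1042,  0.0005]), np.float64(0.05))
```

>>> send_rows([
  [[0,0.02,0,0],[0,0.045,0,0],[0,0.065,0,0],[0,0.08,0,0],[0,0.088,0,0],[0,0.092,0,0],[0,0.092,0,0]],
])

```text
time: 38.55
tool_pos: [0.5573, 0.0629, 0.0761]
tool_rot: [-1.575, -0.009, -0.171]
contact_force: [-0.5, -0.3, -0.8]
opening: 0.0276
```

```bash
python3 -c "
from h import *
st();print(rel(W((29.5,-60,63.8))))
s=read_camera('scene')
crop(s,245,100,100,100,7,'g1.png')"
```

```text
t 38.55 pos [0.5573 0.0629 0.0761] rot [-1.575 -0.009 -0.171] W [ 29.9 -61.1  76.1] F [-0.51 -0.3  -0.79] op 0.0276 q [-0.02  0.56  1.62 -0.01  0.96 -1.42]
(array([-0.0005,  0.0122,  0.0011]), np.float64(-0.0))
```

View pics/g1.png

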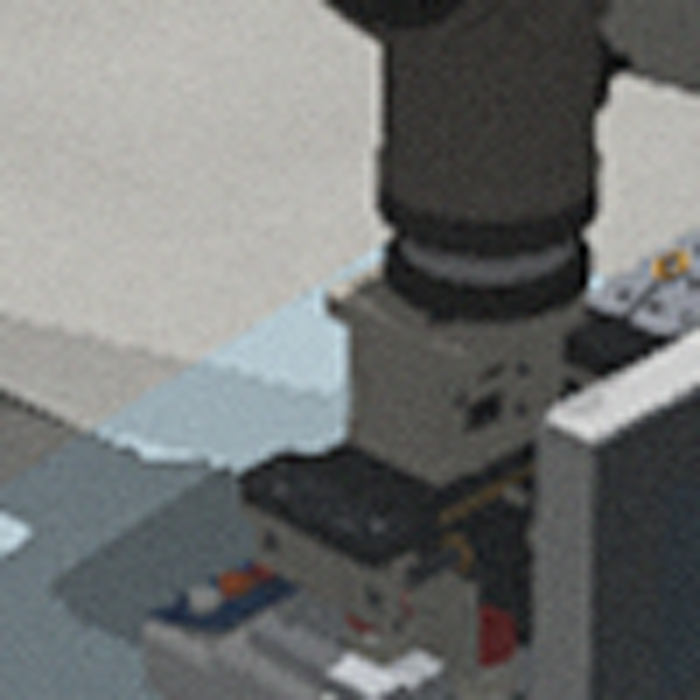

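>>> send_rows([
  [[0,0.003,0.001,0],[0,0.006,0.001,0],[0,0.009,0.001,0],[0,0.0115,0.001,0],[0,0.0122,0.001,0],[0,0.0122,0.001,0]],
])

```text
time: 39.2
tool_pos: [0.5578, 0.0641, 0.0642]
tool_rot: [-1.575, -0.01, -0.17]
contact_force: [0.4, -0.7, 0.2]
opening: 0.0272
```

>>> send_rows([
  [[0,0,0,0],[0,0,0,0],[0,0,0,0],[0,-0.005,0,0],[0,-0.02,0,0],[0,-0.05,0,0],[0,-0.08,0,0],[0,-0.11,0,0]],
], gripper=0.42)

```text
time: 40.0
tool_pos: [0.5567, 0.0647, 0.1757]
tool_rot: [-1.575, -0.01, -0.17]
contact_force: [-0.3, -0.6, -1.1]
opening: 0.0388
```

>>> send_rows([
  [[-0.01,-0.01,-0.04,0],[-0.01,-0.01,-0.08,0],[-0.01,-0.02,-0.12,0],[-0.01,-0.03,-0.17,0],[-0.01,-0.04,-0.22,0],[-0.01,-0.05,-0.25,0]],
], gripper=0)

```text
time: 40.6
tool_pos: [0.5031, -0.1826, 0.2275]
tool_rot: [-1.576, -0.011, -0.172]
contact_force: [0.8, 1.0, 0.1]
opening: 0.0004
```

```bash
python3 -c "
from h import *
st();c=read_camera('top');s=read_camera('scene')
for b,a in blobs(c): print(b,a,ray(c,b,.08).round(4),toW(ray(c,b,.08)).round(1))
crop(c,245,165,100,110,6,'g2.png');cv2.imwrite('pics/g3.png',s['frame'][...,::-1])
crop(s,270,150,80,80,9,'g4.png')"
```

```text
t 40.6 pos [ 0.5031 -0.1826  0.2275] rot [-1.576 -0.011 -0.172] W [  18.2 -312.2  227.5] F [0.78 0.99 0.1 ] op 0.0004 q [-0.49  0.35  1.5  -0.    1.28 -1.89]
[408.93, 126.59] 29 [ 0.7835 -0.206   0.08  ] [ 298.5 -287.7   80. ]
[394.96, 129.22] 27 [ 0.7767 -0.1654  0.08  ] [ 284.8 -248.9   80. ]
[381.11, 131.48] 27 [ 0.7709 -0.1252  0.08  ] [ 272.3 -210.2   80. ]
[296.23, 204.31] 78 [0.5649 0.1222 0.08  ] [27.4 -1.4 80. ]
[316.99, 206.68] 75 [0.5569 0.0638 0.08  ] [ 29.4 -60.3  80. ]
[272.04, 220.93] 45 [0.5195 0.1905 0.08  ] [-29.   58.3  80. ]
[313.9, 227.9] 71 [0.4976 0.0735 0.08  ] [-30.8 -60.8  80. ]
```

View pics/g2.png

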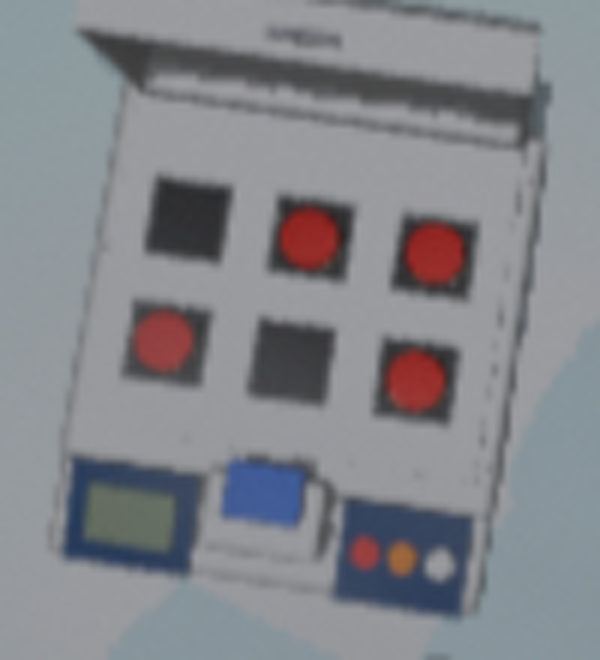

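View pics/g3.png

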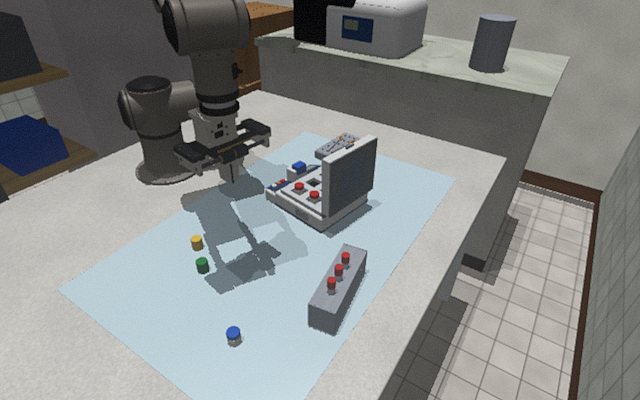

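View pics/g4.png

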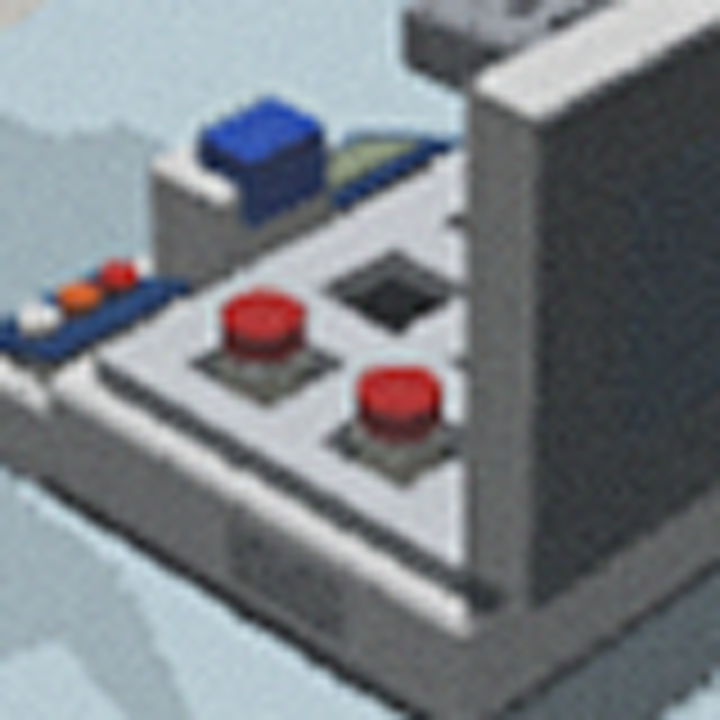

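```bash
python3 -c "
from h import *
print(rel(W((140,0,335))))"
```

```text
(array([ 0.1209, -0.1069,  0.3133]), np.float64(-0.26))
```

>>> send_rows([
  [[0,-0.03,0,0],[0.01,-0.07,0.02,0],[0.03,-0.105,0.05,0],[0.05,-0.108,0.09,0],[0.07,-0.108,0.135,0],[0.09,-0.108,0.18,0],[0.105,-0.108,0.225,0],[0.12,-0.108,0.27,0]],
], gripper=0)

```text
time: 41.5
tool_pos: [0.6681, 0.0649, 0.3363]
tool_rot: [-1.577, -0.013, -0.174]
contact_force: [1.7, 0.3, -0.1]
opening: 0.001
```

```bash
python3 -c "
from h import *
st();print(rel(W((140,0,335))))"
```

```text
t 41.5 pos [0.6681 0.0649 0.3363] rot [-1.577 -0.013 -0.174] W [138.7 -40.3 336.3] F [ 1.68  0.32 -0.11] op 0.001 q [-0.01  0.59  0.82 -0.01  1.72 -1.41]
(array([0.0011, 0.0011, 0.0403]), np.float64(-0.21))
```

>>> send_rows([
  [[0.004,0,0.03,0],[0.004,0.005,0.04,0],[0.004,0.03,0.04,0],[0.004,0.06,0.04,0],[0.004,0.09,0.04,0],[0.004,0.115,0.04,0],[0.004,0.13,0.04,0],[0.004,0.13,0.04,0]],
])

```text
time: 42.3
tool_pos: [0.6787, 0.1023, 0.2032]
tool_rot: [-1.578, -0.007, -0.174]
contact_force: [-0.1, 0.5, -0.8]
opening: 0.0007
```

```bash
cat > close.py <<'E'
from h import *
st()
import sys
cur=toW(sensors.observe()["tool_pos"]); L=18
for t in np.arange(1.6,-.01,-.05):
    ex=85-165*np.cos(t)+30*np.sin(t); ez=60+165*np.sin(t)+30*np.cos(t)
    d=np.array([ex+L*np.cos(t)+9.5,-cur[1]*0,ez-L*np.sin(t)-2.7])-cur
    print(round(t,2),round(d[0]/1000,4),round(-d[2]/1000,4))
E
python3 close.py
python3 -c "
from h import *
s=read_camera('scene')
crop(s,245,60,150,180,4,'k1.png')"
```

```text
t 42.3 pos [0.6787 0.1023 0.2032] rot [-1.578 -0.007 -0.174] W [142.8  -1.7 203.2] F [-0.07  0.52 -0.85] op 0.0007 q [ 0.04  0.66  1.04 -0.01  1.43 -1.35]
1.6 -0.014 -0.0001
1.55 -0.0214 -0.0016
1.5 -0.0288 -0.0028
1.45 -0.0362 -0.0036
1.4 -0.0437 -0.004
1.35 -0.0512 -0.0041
1.3 -0.0587 -0.0037
1.25 -0.0662 -0.003
1.2 -0.0736 -0.0019
1.15 -0.081 -0.0005
1.1 -0.0883 0.0013
1.05 -0.0954 0.0035
1.0 -0.1025 0.006
0.95 -0.1094 0.0089
0.9 -0.1162 0.0121
0.85 -0.1228 0.0157
0.8 -0.1292 0.0196
0.75 -0.1354 0.0238
0.7 -0.1414 0.0283
0.65 -0.1472 0.0331
0.6 -0.1527 0.0382
0.55 -0.158 0.0435
0.5 -0.1629 0.0491
0.45 -0.1676 0.055
0.4 -0.172 0.0611
0.35 -0.1761 0.0674
0.3 -0.1799 0.0738
0.25 -0.1833 0.0805
0.2 -0.1864 0.0873
0.15 -0.1892 0.0943
0.1 -0.1916 0.1014
0.05 -0.1936 0.1086
-0.0 -0.1953 0.1159
```

View pics/k1.png

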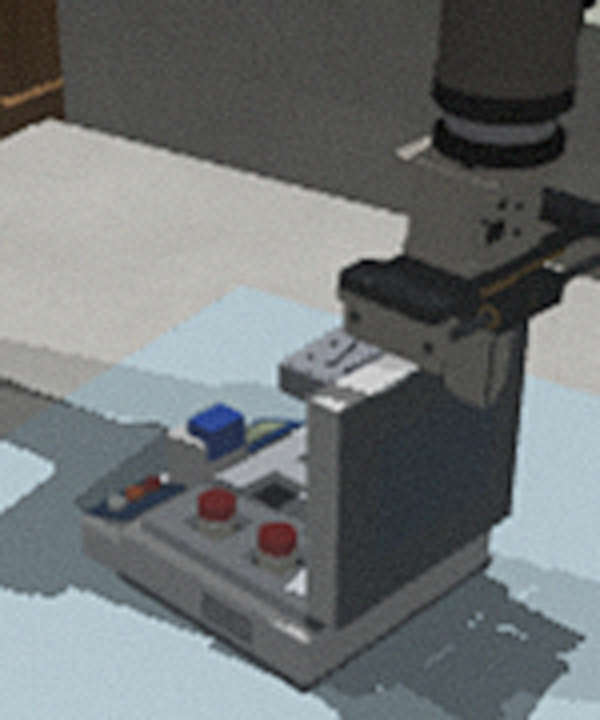

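>>> send_rows([
  [[-0.014,0,0,0],[-0.0215,-0.0016,0,0],[-0.029,-0.0028,0,0],[-0.036,-0.0036,0,0],[-0.0437,-0.004,0,0],[-0.051,-0.004,0,0],[-0.0587,-0.0037,0,0],[-0.066,-0.003,0,0]],
])

```text
time: 43.15
tool_pos: [0.614, 0.114, 0.2077]
tool_rot: [-1.577, -0.011, -0.174]
contact_force: [0.9, -1.0, 0.2]
opening: 0.0005
```

```bash
python3 close.py|sed -n '1p;9,20p'
python3 -c "
from h import *
s=read_camera('scene')
crop(s,245,60,150,180,4,'k2.png')"
```

```text
t 43.15 pos [0.614  0.114  0.2077] rot [-1.577 -0.011 -0.174] W [ 77.1  -1.2 207.7] F [ 0.94 -1.01  0.2 ] op 0.0005 q [ 0.07  0.53  1.26 -0.01  1.34 -1.33]
1.25 -0.0005 0.0015
1.2 -0.0079 0.0026
1.15 -0.0153 0.004
1.1 -0.0225 0.0058
1.05 -0.0297 0.008
1.0 -0.0368 0.0105
0.95 -0.0437 0.0134
0.9 -0.0505 0.0166
0.85 -0.0571 0.0202
0.8 -0.0635 0.0241
0.75 -0.0697 0.0283
0.7 -0.0757 0.0328
```

View pics/k2.png

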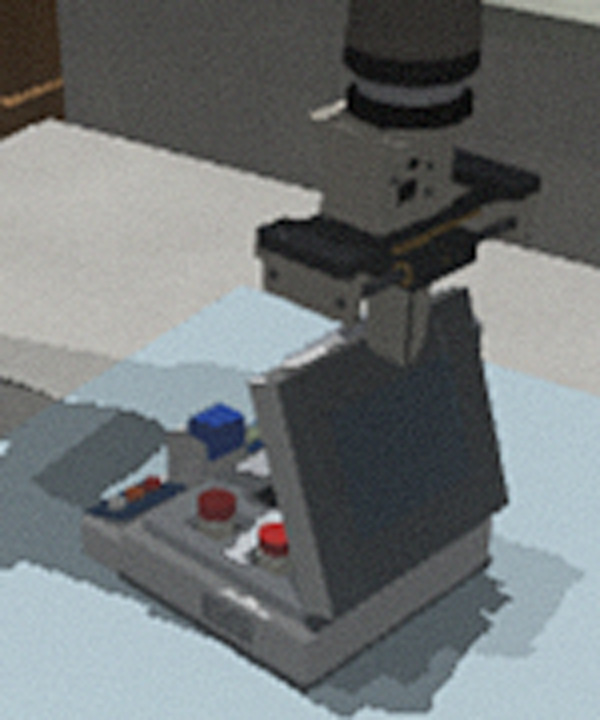

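Works; carry on.

>>> send_rows([
  [[-0.008,0.0026,0,0],[-0.0153,0.004,0,0],[-0.0225,0.0058,0,0],[-0.03,0.008,0,0],[-0.037,0.0105,0,0],[-0.0437,0.0134,0,0],[-0.0505,0.0166,0,0],[-0.057,0.02,0,0]],
])

```text
time: 44.0
tool_pos: [0.5564, 0.124, 0.1867]
tool_rot: [-1.578, -0.01, -0.174]
contact_force: [0.9, -0.5, -0.3]
opening: 0.0006
```

```bash
python3 close.py|sed -n '1p;17,34p'
```

```text
t 44.0 pos [0.5564 0.124  0.1867] rot [-1.578 -0.01  -0.174] W [ 18.7  -1.  186.7] F [ 0.91 -0.47 -0.25] op 0.0006 q [ 0.09  0.45  1.46 -0.01  1.23 -1.3 ]
0.85 0.0013 -0.0008
0.8 -0.0051 0.0031
0.75 -0.0113 0.0073
0.7 -0.0173 0.0118
0.65 -0.0231 0.0166
0.6 -0.0286 0.0217
0.55 -0.0338 0.027
0.5 -0.0388 0.0326
0.45 -0.0435 0.0385
0.4 -0.0479 0.0446
0.35 -0.052 0.0509
0.3 -0.0558 0.0573
0.25 -0.0592 0.064
0.2 -0.0623 0.0708
0.15 -0.0651 0.0778
0.1 -0.0675 0.0849
0.05 -0.0695 0.0921
-0.0 -0.0712 0.0994
```

>>> send_rows([
  [[-0.005,0.003,0,0],[-0.0113,0.0073,0,0],[-0.0173,0.012,0,0],[-0.023,0.0166,0,0],[-0.0286,0.0217,0,0],[-0.034,0.027,0,0],[-0.039,0.0326,0,0],[-0.0435,0.0385,0,0]],
])

```text
time: 44.8
tool_pos: [0.5135, 0.1314, 0.1474]
tool_rot: [-1.577, -0.01, -0.174]
contact_force: [1.2, -0.6, 1.3]
opening: 0.0005
```

```bash
python3 close.py|sed -n '1p;25,34p'
python3 -c "
from h import *
s=read_camera('scene')
crop(s,245,60,150,180,4,'k3.png')"
```

```text
t 44.8 pos [0.5135 0.1314 0.1474] rot [-1.577 -0.01  -0.174] W [-24.8  -1.1 147.4] F [ 1.21 -0.62  1.27] op 0.0005 q [ 0.11  0.42  1.63 -0.01  1.09 -1.28]
0.45 0.0 -0.0008
0.4 -0.0044 0.0053
0.35 -0.0085 0.0115
0.3 -0.0122 0.018
0.25 -0.0157 0.0247
0.2 -0.0188 0.0315
0.15 -0.0215 0.0385
0.1 -0.0239 0.0456
0.05 -0.026 0.0528
-0.0 -0.0277 0.0601
```

View pics/k3.png

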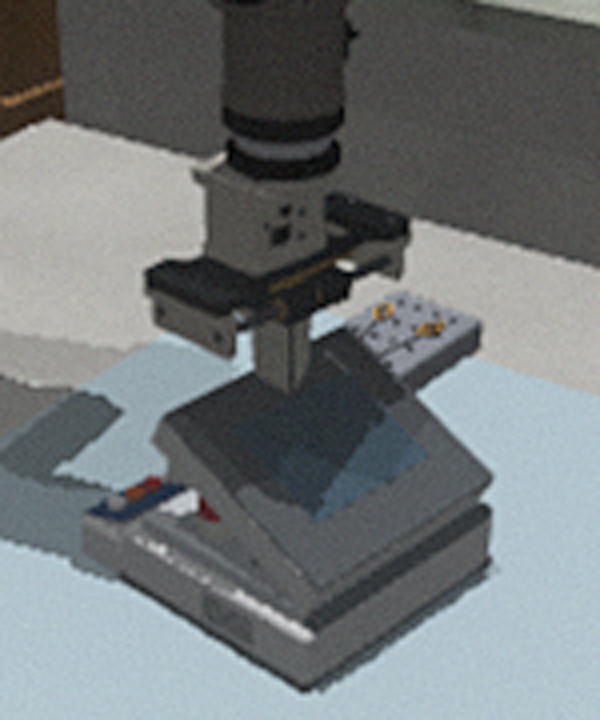

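>>> send_rows([
  [[-0.0044,0.0053,0,0],[-0.0085,0.0115,0,0],[-0.012,0.018,0,0],[-0.0157,0.0247,0,0],[-0.0188,0.0315,0,0],[-0.0215,0.0385,0,0],[-0.024,0.0456,0,0],[-0.026,0.051,0,0]],
])

```text
time: 45.65
tool_pos: [0.4868, 0.1355, 0.0946]
tool_rot: [-1.578, -0.007, -0.174]
contact_force: [3.1, 0.1, 10.5]
opening: 0.0005
```

```bash
python3 close.py|sed -n '1p;32,34p'
python3 -c "
from h import *
s=read_camera('scene')
crop(s,255,120,130,120,6,'k4.png')"
```

```text
t 45.65 pos [0.4868 0.1355 0.0946] rot [-1.578 -0.007 -0.174] W [-51.9  -1.5  94.6] F [ 3.09  0.06 10.54] op 0.0005 q [ 0.13  0.45  1.75 -0.01  0.93 -1.26]
0.1 0.0031 -0.0072
0.05 0.0011 -0.0
-0.0 -0.0006 0.0073
```

View pics/k4.png

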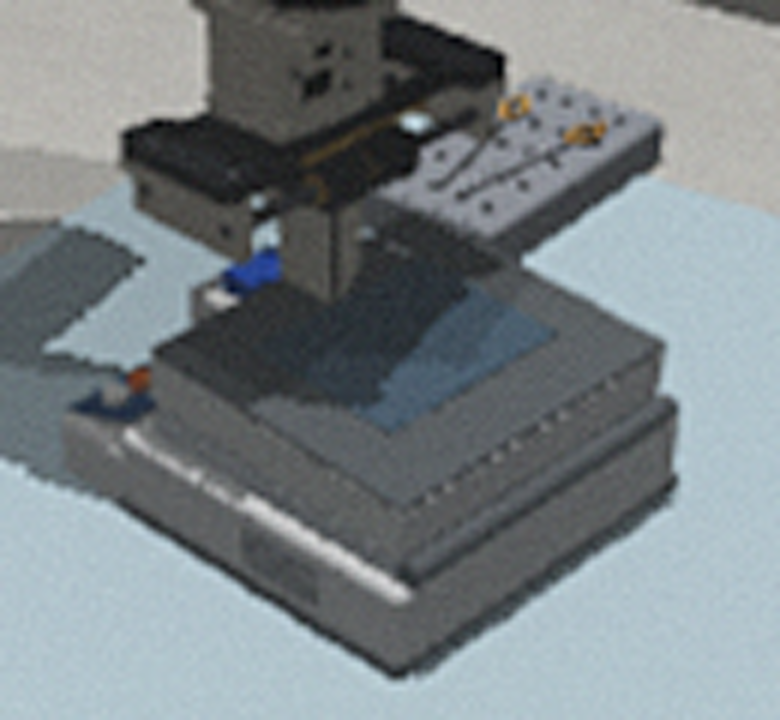

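>>> send_rows([
  [[0,0.002,0,0],[0,0.004,0,0],[0,0.006,0,0],[0,0.006,0,0]],
])

```text
time: 46.1
tool_pos: [0.4861, 0.1354, 0.0879]
tool_rot: [-1.579, -0.006, -0.174]
contact_force: [-1.8, -0.8, 1.0]
opening: 0.0004
```

```bash
python3 -c "
from h import *
st()
s=read_camera('scene')
crop(s,255,120,130,120,6,'k5.png')"
```

```text
t 46.1 pos [0.4861 0.1354 0.0879] rot [-1.579 -0.006 -0.174] W [-52.5  -1.7  87.9] F [-1.81 -0.76  1.02] op 0.0004 q [ 0.13  0.46  1.76 -0.01  0.92 -1.26]
```

View pics/k5.png

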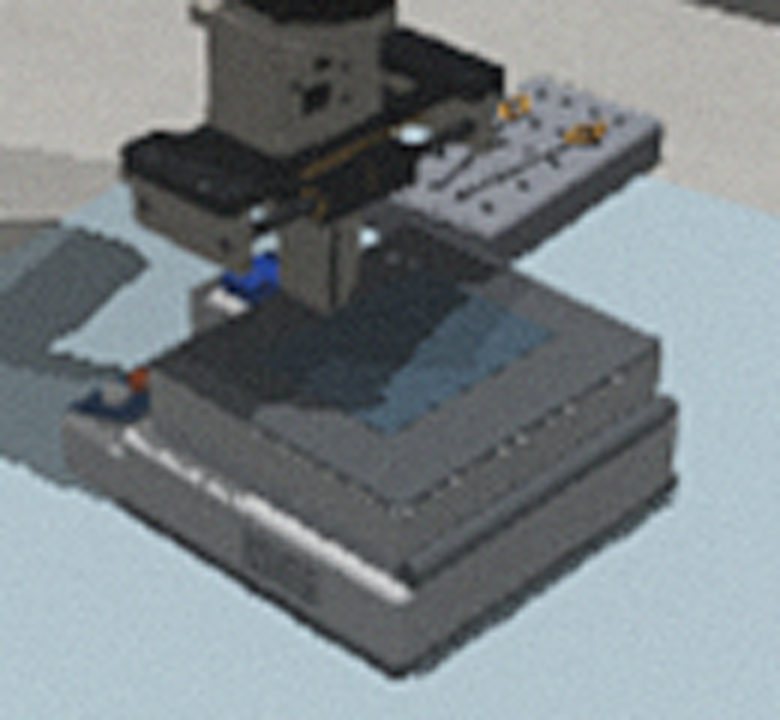

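Force dropped from 10 N to about 1 N, so the catch seems to have snapped. A short press to make sure, then lift slowly.

>>> send_rows([
  [[0,0.001,0,0],[0,0.002,0,0],[0,0.002,0,0]],
])

```text
time: 46.45
tool_pos: [0.4865, 0.1353, 0.0861]
tool_rot: [-1.579, -0.007, -0.174]
contact_force: [-1.5, 0.5, 3.8]
opening: 0.0002
```

>>> send_rows([
  [[0,-0.001,0,0],[0,-0.003,0,0],[0,-0.006,0,0],[0,-0.009,0,0],[0,-0.012,0,0],[0,-0.015,0,0],[0,-0.015,0,0]],
])

```text
time: 47.15
tool_pos: [0.4867, 0.1355, 0.1016]
tool_rot: [-1.578, -0.007, -0.174]
contact_force: [-0.2, -0.6, 0.7]
opening: 0.0004
```

```bash
python3 -c "
from h import *
st()
s=read_camera('scene')
crop(s,255,120,130,120,6,'k6.png')"
```

```text
t 47.15 pos [0.4867 0.1355 0.1016] rot [-1.578 -0.007 -0.174] W [-52.   -1.6 101.6] F [-0.16 -0.59  0.74] op 0.0004 q [ 0.13  0.44  1.75 -0.01  0.95 -1.26]
```

View pics/k6.png

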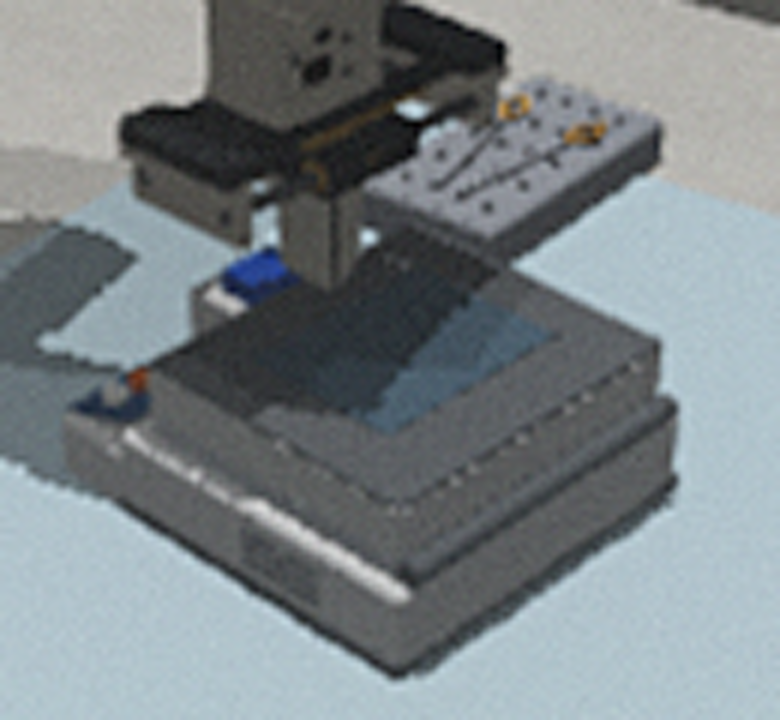

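The lid stays shut with the tip 14 mm clear. Now I'll lift away and do a last check.

>>> send_rows([
  [[0,-0.02,0,0],[0,-0.05,-0.02,0],[0,-0.09,-0.06,0],[0,-0.12,-0.1,0],[0,-0.13,-0.15,0],[0,-0.13,-0.2,0],[0,-0.13,-0.22,0],[0,-0.13,-0.22,0]],
])

```text
time: 48.0
tool_pos: [0.4473, -0.0829, 0.2332]
tool_rot: [-1.579, -0.007, -0.178]
contact_force: [-0.4, 0.5, -0.1]
opening: 0.0003
```

```bash
python3 -c "
from h import *
st()
s=read_camera('scene');c=read_camera('top')
cv2.imwrite('pics/z1.png',s['frame'][...,::-1]);cv2.imwrite('pics/z2.png',c['frame'][...,::-1])
crop(c,245,165,100,110,6,'z3.png')"
```

```text
t 48.0 pos [ 0.4473 -0.0829  0.2332] rot [-1.579 -0.007 -0.178] W [ -53.7 -223.5  233.2] F [-0.38  0.49 -0.05] op 0.0003 q [-0.35  0.2   1.69 -0.01  1.24 -1.74]
```

View pics/z1.png

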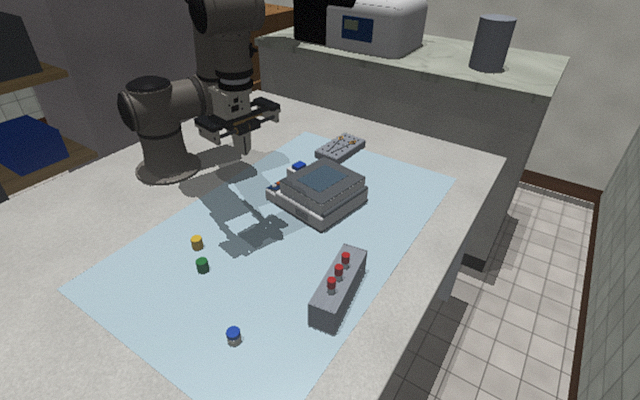

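View pics/z2.png

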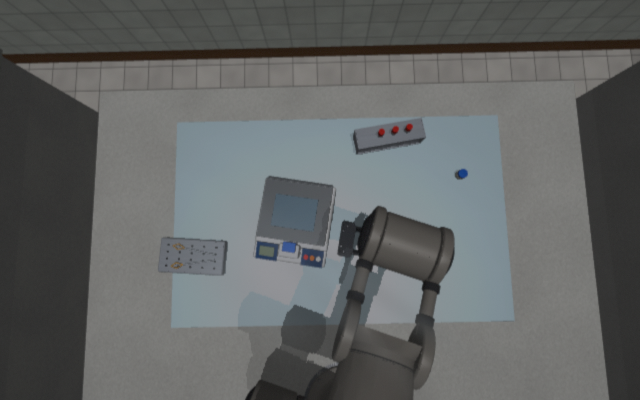

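View pics/z3.png

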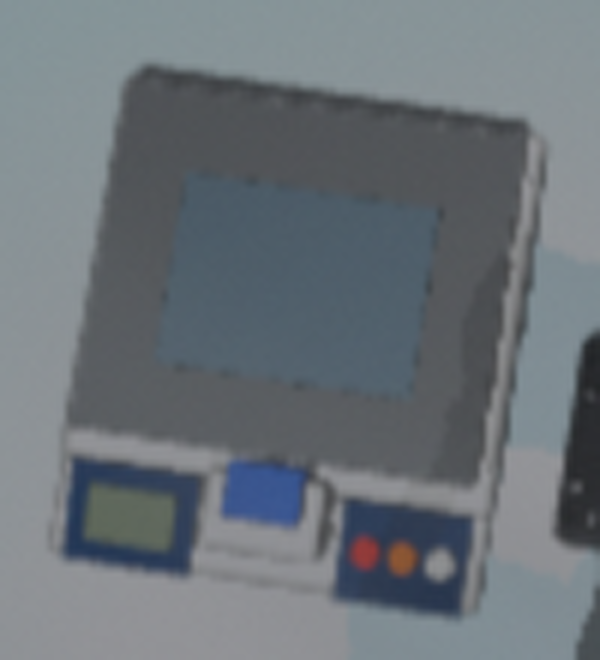

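The lid is shut, the catch is up, no red pot is left on the bench, and the rack, case and coloured pots are in place. Handing in.

```bash
python3 -c "
from cell import hand_in
print(hand_in())"
```

```text
the job is handed in; nothing more can be done
None
```

The job is done and handed in after about 48 s of robot time. I pressed the catch and let the lid up against the fingertip over about 4 s to its stop. The four red-capped pots I found then went into wells 2, 0, 4 and 3, and I pressed the lid shut last.

**Last checks:**
- **Pots:** before closing, the top camera put every pot within about 3 mm of its well's centre. The side camera shows two of them seated upright; the open lid hid the other two. No red pot was left on the bench.
- **Lid:** the force rose to about 10 N and dropped to about 1 N as the catch took. After I lifted clear, the lid stayed shut with the button up.
- **Other items:** the blue, green and yellow pots, the tube rack and the steel case look unmoved. The yellow and green pots were hidden from the top camera in the last frame, so I checked them in the side view only.

**Disagreements on the way:**
- **Fingertip height:** the fingertips were about 28 mm higher than the reported TCP and the stated 25 mm would put them. The image and the contact force agreed on this, so I worked from those.
- **Warmer position:** my first estimate was about 5 mm off in x. I corrected it from the well images before placing any pot.

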